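# Snap the cover onto the junction box and hold it home

### The job

Close the open junction box: take the longer of the two loose covers, set it on the box and press it down until both end clips snap over its ends, then keep pressing so that the cover squeezes the rubber seal. Your program must finish while the fingers are still holding the cover pressed down; do not let go or back off. Leave the short cover, the sanding block, the thread spool and the awl alone.

Things in the scene. Friction and masses are not known exactly. Their poses are not given: they have to be found in the camera images.
- junction_box: Grey open plastic box on a plywood board 150x80x12 mm fixed to the bench. Origin: centre of the board's underside; z up, x along the length (away from the robot, yaw within 0.4 rad). Box outside 90x60, opening 82x52 mm, wall tops at z = 46.5 mm; terminal strip inside up to 28 mm; two cable glands on the +y side up to 38 mm. A springy hooked clip, 22 mm wide, stands at each x end, top at 67 mm.
- seal: Black rubber ring on the box rim. Origin: centre of its top, 51 mm above the box's origin when free; springs down at most 3 mm, 3.5 N per mm. Cover's origin above the box's origin: about 43 mm when just snapped (plate on the free seal), 40 mm with the seal fully squeezed.
- clip_near (a joint): Clip at the box's -x end (towards the robot), hinged low on the end wall. 0 = upright, hook over the rim; grows (rad) as the hook spreads outward; a spring shuts it. The passing cover spreads it to about 0.12; pressing it past both clips peaks at about 10 N, then the force drops suddenly and rises again on the seal.
- clip_far (a joint): The same clip at the box's +x end.
- clip_near_hook (a point): Inner tip of the near clip's hook, at its underside (x = -43.5, z = 55.6 mm in the box's frame). The hook's upper side is a ramp that rises outward at about 60 degrees to z = 67 mm.
- clip_far_hook (a point): The same point of the far clip (x = +43.5 mm in the box's frame).
- long_cover: The cover that fits: loose grey plastic, 56 to 98 g. Origin: centre of its underside; x along its length. Plate 92x62x4 mm, its top 12 mm above the origin; below it a round-edged lip 79x49 mm, 8 mm deep, has 1.5 mm play each side in the box opening. Fits either way round. Lies on the bench, yaw within 0.4 rad; may have swapped places with the short cover.
- long_cover_rib (a point): Centre of the top of the long cover's grip rib, 30 mm above the cover's origin. The rib is 44 mm long (cover's x), 16 mm wide (y) and rises 18 mm from the middle of the plate.
- short_cover: A cover for a smaller box, of the same make but only 70 mm long (x) and 62 mm wide; does not reach the clips. Leave it alone. Origin: centre of its underside.
- sanding_block: Brown cork sanding block 42 x 86 x 28 mm, in front of the box. Leave alone. Origin: centre of its underside.
- spool_brown: Spool of brown thread, 46 mm across, 60 mm tall, standing alone just beyond the box, nearest to it of the spools. Leave alone. Origin: centre of its underside.
- awl: Awl with a wooden handle, 156 mm long, 28 mm thick, lying by the bench edge, left of the sanding block. Leave alone. Origin: centre of its underside.
Mind the look-alikes: they are no part of the job. What is shaped like the long_cover but green or purple is not meant.

How it is judged:
On the way:
1. the long cover is snapped on: under both clips, square on the box, clips sprung back (z of long_cover in the frame of junction_box below 0.0445 m and horizontal distance between long_cover and junction_box below 0.004 m and angle between the x axis of long_cover and the x axis of junction_box, either way round below 0.08 rad and angle between long_cover's own z axis and vertical below 0.06 rad and value of joint each of clip_near, clip_far below 0.05 rad), for 0.2 s.
At the end, for the whole second after the job is handed in: Long cover under both clips: origin under 44.5 mm above the box's, within 4 mm of centre, yaw 0.08 and tilt 0.06 rad; clips within 0.05 rad of upright. Fingers press it (over 3 N) and it presses the seal (over 4 N) throughout. Bystanders within 20 mm of their starts (all of step 1 and contact force between long_cover and seal above 4 N and contact force between the fingers and long_cover above 3 N and distance of each of short_cover, sanding_block, spool_brown, awl from where it was at the start of the episode below 0.02 m); the arm keeps its last pose, push and grip.
It fails at once if the short cover is pushed more than 20 mm (distance of short_cover from where it was at the start of the episode above 0.02 m).
It fails at once if the sanding block is pushed more than 20 mm (distance of sanding_block from where it was at the start of the episode above 0.02 m).
It fails at once if the thread spool is pushed more than 20 mm (distance of spool_brown from where it was at the start of the episode above 0.02 m).
It fails at once if the awl is pushed more than 20 mm (distance of awl from where it was at the start of the episode above 0.02 m).
It also fails if it takes over 38 s, if anything falls off the work surface, if the arm or the gripper's body presses on something with over 40 N, if the wrist force passes 120 N, or if a joint passes its speed limit or range.

### The arm

A 6-joint arm with a two-finger parallel gripper is mounted at the origin on a cart in front of the work surface, level with it; the furniture and walls round the work are solid. World frame = base frame: x ahead of the robot, y to its left, z up, the work surface at z = 0. Lengths are in m, angles in rad, forces in N, time in s.
With the tool pointing down it reaches from about 0.275 to 0.825 m from the base axis. Payload 4.9 kg.
Tool frame: the origin (TCP) lies at the very end of the fingers, on their centre line; the grasp point (between the pads) lies 19 mm behind it; z points along the fingers, y is the line along which they close (so a half turn about z gives the same grasp; the last joint's range is limited). The gripper opens to 85 mm and grips with 20 to 120 N. Pads are 22 mm wide; open, the fingers measure 114 mm over their backs; the gripper's body (76 mm by 85 mm) begins 54 mm behind the grasp point. The pads swing forward as they close: fully open they stand 13 mm farther back than shut.
Start: joints at [1.206, 0.326, -0.193, 1.052, 0, 1.437], TCP at [0.126, 0.535, 0.231] pointing down, gripper open.
Joint ranges: [-2.65, 2.65], [-0.97, 1.79], [-1.3, 1.35], [-1.93, 2.1], [-1.47, 1.37], [-3.14, 3.14]. Speed limits (rad/s): [2.57, 2.57, 3.14, 3.14, 3.14, 3.14].

### API

Orientations are given as a unit quaternion [w, x, y, z].
In Python, from workcell import get_state, capture, sign_off gives the robot as it stands. The module is installed in compiled form; this text tells all that it offers.
- The arm moves only by the shell command python3 -m creep 'ROWS' [FORCE]. ROWS is JSON, a list of rows, each an object with "xyz": the shift along the world's x, y, z in cm, a list of three; "angular": the turn, a rotation vector about the world's x, y, z in rad, a list of three; "grip": the gripper command: -1 is shut, 1 is fully open, values between are in proportion. A call has 1 to 20 rows; each row is the pose to reach, as a shift and turn from the pose commanded when the call began; what a row does not reach only later rows make up. A row lasts 1/8 s, in which the tool goes at most 62.5 mm and 10.7 degrees, less where a joint would pass 70% of its speed; a pose out of reach is approached as far as the arm can. A call with a gripper value outside its range is refused whole. The fingers move at their own pace and stop on an object; FORCE is the grip in N (left out, the last holds). Time passes only in rows, so rows that repeat a pose let the fingers close. It gives the time, the measured TCP pose, the force, the opening and the grip force at its end, in the units of the state.
- get_state(): the state, without advancing time (a new reading comes with each control period).
- capture(name): name is "scene" or "top" or "wrist"; returns a dict with "color" (420x560x3 uint8, red, green, blue), "mtx" (3x3 intrinsics, pixels), "distortion" ([k1, k2, p1, p2, k3] as OpenCV has them; the pictures are not rectified), "rvec" (rotation vector, rad) and "tvec" (3), from world to camera coordinates, as OpenCV has them; the wrist camera has in their place "hand_eye" (4x4, takes a point from camera to tool coordinates, whose origin is the TCP and whose axes are the flange's). Camera axes: x right, y down, z forward; pixel columns grow to the right and rows downward; lengths in m; the calibration is good to about 2 mm. A picture is of the moment at which its call begins: read the wrist's pose just before it. There is no depth.
- sign_off(): hands the job in; it is judged then, once.
The state is a dict: "t": time; "q": joint angles; "joint_velocities": joint speeds; "joint_efforts": joint torques, N m; "eef_pos": TCP position; "orientation": TCP orientation; "ft_force": force on the tool from outside, world axes, zero at the start; "wrist_torque": the same for the moment, N m; "opening": opening from 0.0 (shut) to 1.0 (fully open); "grip_force": force on a finger pad.
Only numpy, scipy, OpenCV 4.12 (cv2) and the standard library are available. Lean on these libraries where they do the work, as an engineer would, in place of code of your own. Each camera call takes 0.05 s, during which the arm holds its last target. There are 200 camera calls.

## Working session

There is one attempt and no reset: what is moved stays moved. The work goes in short steps, Python scripts to look and compute and a shell command to move; the robot and the scene stay as the last step left them, time stands still between calls to the robot, and variables do not carry over. Pictures are saved under pics/ and viewed, at most 10 in all, crops included, and the job is handed in when it is done.

```bash
mkdir -p pics; cat > h.py <<'E'
import numpy as np, cv2, pickle
from workcell import get_state, capture, sign_off
from scipy.spatial.transform import Rotation as R
def cam(c, st=None):
    """world->cam rotation and translation"""
    if "rvec" in c: return cv2.Rodrigues(np.array(c["rvec"],float))[0], np.array(c["tvec"],float).ravel()
    q=st["orientation"]; T=np.eye(4); T[:3,:3]=R.from_quat([q[1],q[2],q[3],q[0]]).as_matrix(); T[:3,3]=st["eef_pos"]
    W=np.linalg.inv(T@np.array(c["hand_eye"])); return W[:3,:3],W[:3,3]
def snap(name,f):
    st=get_state(); c=capture(name); c["st"]=st
    pickle.dump(c,open(f"{f}.pkl","wb")); cv2.imwrite(f"pics/{f}.png",c["color"][:,:,::-1]); return c
def load(f): return pickle.load(open(f"{f}.pkl","rb"))
def ray(c,uv):
    Rm,t=cam(c,c["st"]); p=cv2.undistortPoints(np.array([[uv]],float),np.array(c["mtx"]),np.array(c["distortion"])).ravel()
    d=Rm.T@np.array([p[0],p[1],1]); return -Rm.T@t,d/np.linalg.norm(d)
def onz(c,uv,z):
    o,d=ray(c,uv); return o+d*(z-o[2])/d[2]
def tri(*obs):
    A=np.zeros((3,3));b=np.zeros(3)
    for c,uv in obs:
        o,d=ray(c,uv); P=np.eye(3)-np.outer(d,d); A+=P;b+=P@o
    x=np.linalg.solve(A,b); return x,[np.linalg.norm((np.eye(3)-np.outer(d,d))@(x-o)) for o,d in [ray(*k) for k in obs]]
def proj(c,P):
    Rm,t=cam(c,c["st"]); return cv2.projectPoints(np.array(P,float).reshape(-1,3),cv2.Rodrigues(Rm)[0],t,np.array(c["mtx"]),np.array(c["distortion"]))[0].reshape(-1,2)
E
python3 - <<'E'
from h import *
a=snap("scene","s0");b=snap("top","t0");
for c in(a,b): print(-cam(c)[0].T@cam(c)[1],c["mtx"][0])
s=get_state();print(s["t"],s["eef_pos"],s["orientation"],s["ft_force"])
cv2.imwrite("pics/both.png",cv2.resize(np.vstack([a["color"],b["color"]])[:,:,::-1],None,fx=.7,fy=.7))
E
```

```text
[-0.13370199  1.21553802  0.72336031] [456.48727047   0.         278.57655398]
[-0.18098355 -0.0229956   1.48477188] [519.11159632   0.         276.92230551]
0.1 [0.12562245 0.53494815 0.23058271] [-1.91699089e-04  1.15143140e-01  9.93348617e-01 -7.38537981e-04] [-0.65624663  0.11754235  0.55813256]
```

View pics/t0.png

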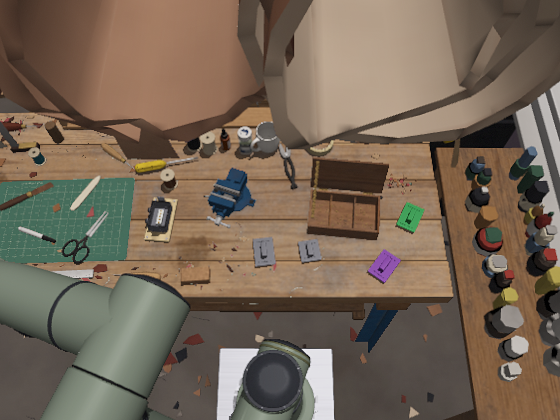

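View pics/s0.png

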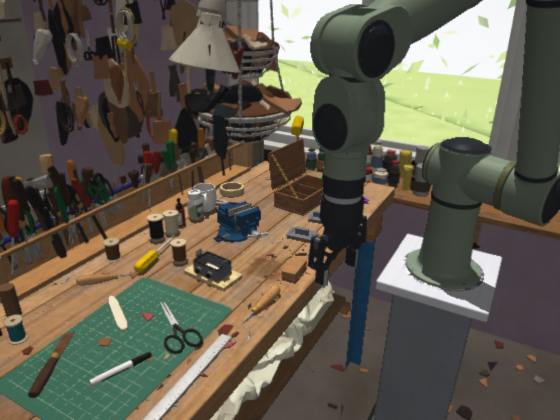

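The top view shows the box at about (160,217), grey covers at (263,252) (longer) and (309,250) (shorter), the sanding block at (195,273) and the brown spool at (168,178). In the scene view the box is at (212,268).

```bash
python3 - <<'E'
from h import *
t=load("t0")
for n,u,z in [("box",(160,217),.05),("c1",(263,252),.012),("c2",(309,250),.012),("sand",(195,273),.028),("spool",(168,178),.05)]: print(n,onz(t,u,z).round(3))
w=snap("wrist","w0"); print(np.array(w["hand_eye"]).round(3), w["mtx"][0])
big=np.hstack([cv2.resize(t["color"][y:y+80,x:x+100],None,fx=4,fy=4,interpolation=2) for x,y in((120,165),(240,215))])
cv2.imwrite("pics/t0c.png",np.ascontiguousarray(big[:,:,::-1]))
E
```

```text
box [0.54 0.36 0.05]
c1 [0.438 0.039 0.012]
c2 [ 0.445 -0.102  0.012]
sand [0.363 0.241 0.028]
spool [0.681 0.349 0.05 ]
[[ 0.001 -0.961 -0.276  0.07 ]
 [ 1.     0.001  0.     0.   ]
 [-0.    -0.276  0.961 -0.143]
 [ 0.     0.     0.     1.   ]] [289.9118862    0.         281.62973553]
```

View pics/t0c.png

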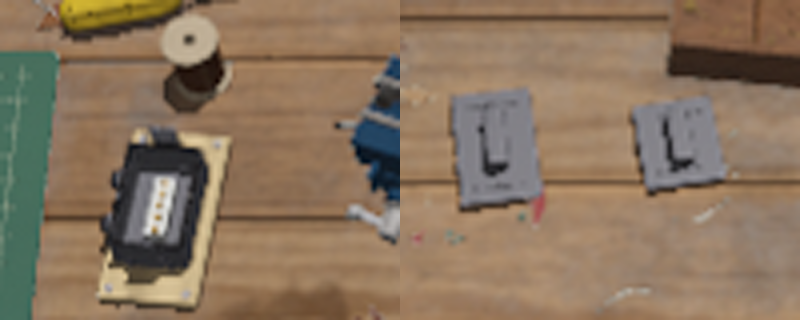

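The long cover is clearly the left one (113 vs 88 px long); box yaw is about -0.17, cover about +0.09. I'm moving to wrist views over the box, then the cover.

```bash
python3 -m creep '[{"xyz":[34,-14,2],"angular":[0,0,0],"grip":1},{"xyz":[34,-14,2],"angular":[0,0,0],"grip":1},{"xyz":[34,-14,2],"angular":[0,0,0],"grip":1},{"xyz":[34,-14,2],"angular":[0,0,0],"grip":1},{"xyz":[34,-14,2],"angular":[0,0,0],"grip":1},{"xyz":[34,-14,2],"angular":[0,0,0],"grip":1},{"xyz":[34,-14,2],"angular":[0,0,0],"grip":1},{"xyz":[34,-14,2],"angular":[0,0,0],"grip":1},{"xyz":[34,-14,2],"angular":[0,0,0],"grip":1}]' 40
python3 -c "from h import *;snap('wrist','wb1')"
python3 -m creep '[{"xyz":[0,-10,-5],"angular":[0,0,0],"grip":1},{"xyz":[0,-10,-5],"angular":[0,0,0],"grip":1},{"xyz":[0,-10,-5],"angular":[0,0,0],"grip":1},{"xyz":[0,-10,-5],"angular":[0,0,0],"grip":1}]'
python3 -c "from h import *;snap('wrist','wb2')"
python3 -m creep '[{"xyz":[-8,-18,5],"angular":[0,0,0.32],"grip":1},{"xyz":[-8,-18,5],"angular":[0,0,0.32],"grip":1},{"xyz":[-8,-18,5],"angular":[0,0,0.32],"grip":1},{"xyz":[-8,-18,5],"angular":[0,0,0.32],"grip":1},{"xyz":[-8,-18,0],"angular":[0,0,0.32],"grip":1},{"xyz":[-8,-18,0],"angular":[0,0,0.32],"grip":1}]'
python3 -c "from h import *;snap('wrist','wc1')"
python3 -m creep '[{"xyz":[0,-10,0],"angular":[0,0,0],"grip":0},{"xyz":[0,-10,0],"angular":[0,0,0],"grip":0},{"xyz":[0,-10,0],"angular":[0,0,0],"grip":0},{"xyz":[0,-10,0],"angular":[0,0,0],"grip":0}]'
python3 - <<'E'
from h import *
snap('wrist','wc2')
v=lambda n:load(n)["color"]
cv2.imwrite("pics/wb.png",cv2.resize(np.vstack([np.hstack([v('wb1'),v('wb2')]),np.hstack([v('wc1'),v('wc2')])])[:,:,::-1],(800,600)))
E
```

```text
t: 1.27
eef_pos: [0.4643, 0.396, 0.2512]
orientation: [-0.0, 0.114, 0.993, -0.0]
ft_force: [-0.5, 0.1, -0.3]
opening: 0.999
grip_force: 0.0
t: 1.82
eef_pos: [0.4658, 0.2965, 0.2021]
orientation: [0.001, 0.115, 0.993, 0.001]
ft_force: [0.5, 1.1, -0.3]
opening: 0.998
grip_force: 0.0
t: 2.62
eef_pos: [0.3842, 0.1161, 0.1997]
orientation: [-0.002, -0.045, 0.999, 0.0]
ft_force: [-0.1, -0.1, 0.3]
opening: 1.001
grip_force: 0.0
t: 3.18
eef_pos: [0.387, 0.016, 0.2024]
orientation: [0.001, -0.045, 0.999, 0.0]
ft_force: [0.3, 0.2, -0.0]
opening: 0.5
grip_force: 0.0
```

View pics/wb.png

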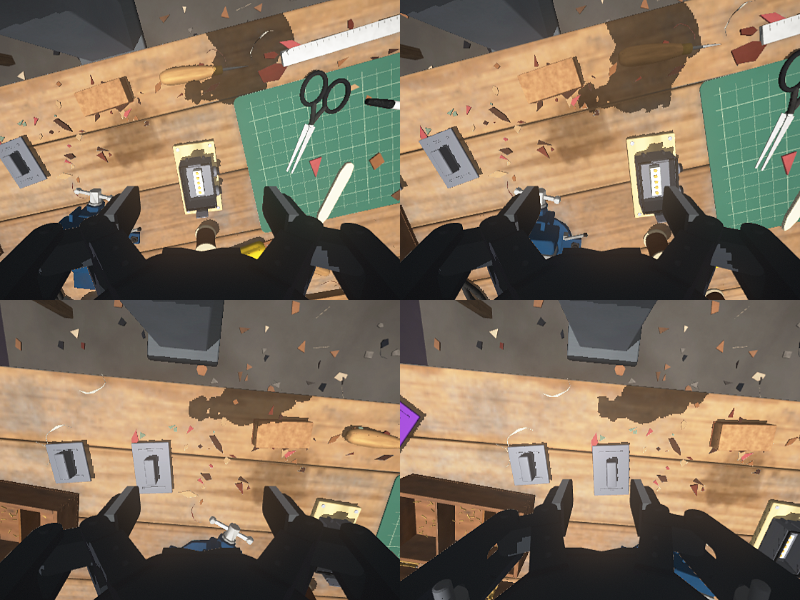

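The wrist views show the open box at panel (200,175) and (253,178), and the long cover at (153,168) and (210,170), unoccluded. I'll enlarge the crops.

```bash
python3 - <<'E'
from h import *
out=[]
for n,x,y in [('wb1',280,245),('wb2',354,249),('wc1',214,235),('wc2',294,238)]:
    out.append(cv2.resize(load(n)["color"][y-50:y+50,x-66:x+67],(400,300),interpolation=cv2.INTER_CUBIC)); print(n,x-66,y-50)
cv2.imwrite("pics/crops.png",np.vstack([np.hstack(out[:2]),np.hstack(out[2:])])[:,:,::-1])
E
```

```text
wb1 214 195
wb2 288 199
wc1 148 185
wc2 228 188
```

View pics/crops.png

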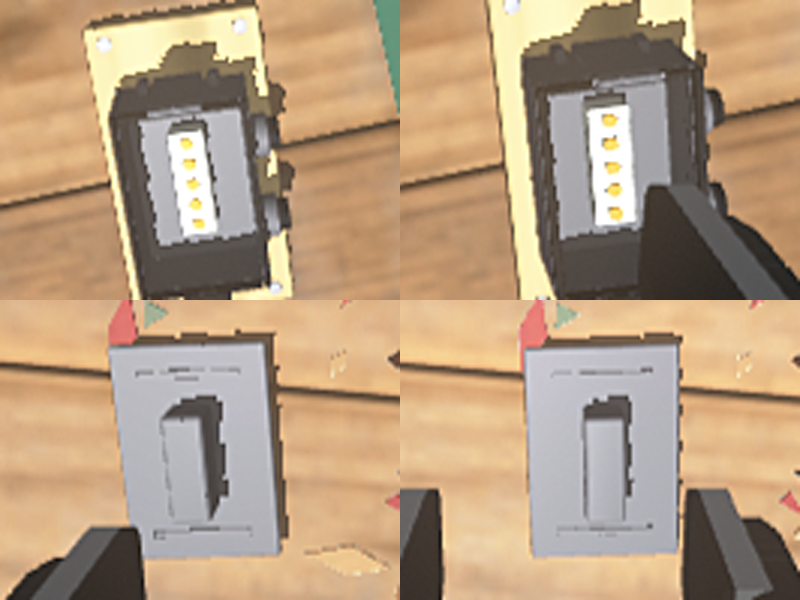

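The crops give clean plate and rib corners for the cover. The box's far half is hidden by the fingers, so I'll take two better views of it before grasping.

```bash
python3 - <<'E'
from h import *
a,b=load('wc1'),load('wc2')
f=lambda o,p:(o[0]+(p[0]+.5)/3.0075-.5,o[1]+(p[1]+.5)/3-.5)
A=[(109,46),(262,43),(282,254),(162,118),(200,118),(212,222),(175,222)]
B=[(126,47),(280,47),(277,253),(188,118),(227,118),(224,222),(184,222)]
X=[]
for p,q in zip(A,B):
    x,e=tri((a,f((148,185),p)),(b,f((228,188),q))); X.append(x); print(x.round(4),np.round(e[0],4))
X=np.array(X)
print("plate c",(X[0]+X[2])/2,"rib c",X[3:].mean(0))
d=X[1]-X[2];print("yaw",np.arctan2(-d[1],-d[0]), [np.arctan2(*(X[j]-X[i])[[1,0]]) for i,j in((3,6),(4,5),(1,2))])
for c in (b,): # fixed-height estimates
    P=[onz(c,f((228,188),q),.012) for q in B[:3]+[(133,254)]]; print(np.mean(P,0), [np.arctan2(*(P[j]-P[i])[[1,0]]) for i,j in((0,3),(1,2))],np.linalg.norm(P[0]-P[1]),np.linalg.norm(P[0]-P[3]))
    P=[onz(c,f((228,188),q),.030) for q in B[3:]]; print(np.mean(P,0))
E
python3 -m creep '[{"xyz":[19,32,4],"angular":[0,0,-0.26],"grip":0},{"xyz":[19,32,4],"angular":[0,0,-0.26],"grip":0},{"xyz":[19,32,4],"angular":[0,0,-0.26],"grip":0},{"xyz":[19,32,4],"angular":[0,0,-0.26],"grip":0},{"xyz":[19,32,4],"angular":[0,0,-0.26],"grip":0},{"xyz":[19,32,0],"angular":[0,0,-0.26],"grip":0},{"xyz":[19,32,0],"angular":[0,0,-0.26],"grip":0},{"xyz":[19,32,0],"angular":[0,0,-0.26],"grip":0},{"xyz":[19,32,0],"angular":[0,0,-0.26],"grip":0}]'
python3 -c "from h import *;snap('wrist','wb3')"
python3 -m creep '[{"xyz":[0,6,0],"angular":[0,0,0],"grip":0},{"xyz":[0,6,0],"angular":[0,0,0],"grip":0},{"xyz":[0,6,0],"angular":[0,0,0],"grip":0}]'
python3 - <<'E'
from h import *
snap('wrist','wb4')
v=lambda n:load(n)["color"][80:280,140:420]
cv2.imwrite("pics/wb34.png",cv2.resize(np.hstack([v('wb3'),v('wb4')])[:,:,::-1],(800,286)))
E
```

```text
[0.4021 0.0034 0.0121] 0.0002
[0.3951 0.0631 0.016 ] 0.0003
[0.4875 0.0747 0.0083] 0.0001
[0.4229 0.0294 0.0315] 0.0004
[0.4209 0.044  0.0333] 0.0004
[0.4666 0.0484 0.0264] 0.0001
[0.4702 0.0328 0.0219] 0.0001
plate c [0.44478565 0.0390639  0.01019359] rib c [0.44515761 0.03864664 0.02828421]
yaw 0.12529128571119522 [np.float64(0.07127597339188185), np.float64(0.09675421844977197), np.float64(0.12529128571119522)]
[0.44392417 0.03866769 0.012     ] [np.float64(0.11206420985734768), np.float64(0.11437594134604737)] 0.06061582373744507 0.09040300851056433
[0.44402676 0.03849948 0.03      ]
t: 4.35
eef_pos: [0.5752, 0.3349, 0.2022]
orientation: [0.0, 0.085, 0.996, -0.0]
ft_force: [0.0, 0.1, -0.2]
opening: 0.501
grip_force: 0.0
t: 4.78
eef_pos: [0.5758, 0.3946, 0.2022]
orientation: [0.0, 0.086, 0.996, -0.0]
ft_force: [-0.1, 0.2, 0.1]
opening: 0.504
grip_force: 0.0
```

View pics/wb34.png

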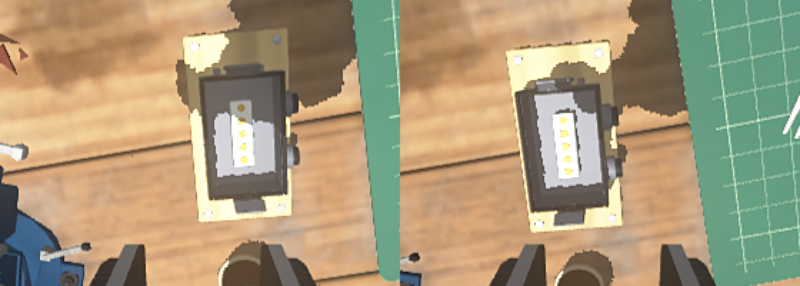

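Cover: centre (0.444, 0.0386), yaw 0.11, heights about 12/30 mm and sizes about 61x91, consistent. The box is fully visible in both new views, at about (310,167) and (255,176); I'll enlarge.

```bash
python3 - <<'E'
from h import *
o=[]
for n,x,y in [('wb3',310,167),('wb4',257,175)]:
    o.append(cv2.resize(load(n)["color"][y-74:y+74,x-50:x+50],None,fx=4,fy=4,interpolation=cv2.INTER_CUBIC)); print(n,x-50,y-74)
cv2.imwrite("pics/boxc.png",np.hstack(o)[:,:,::-1])
E
```

```text
wb3 260 93
wb4 207 101
```

View pics/boxc.png

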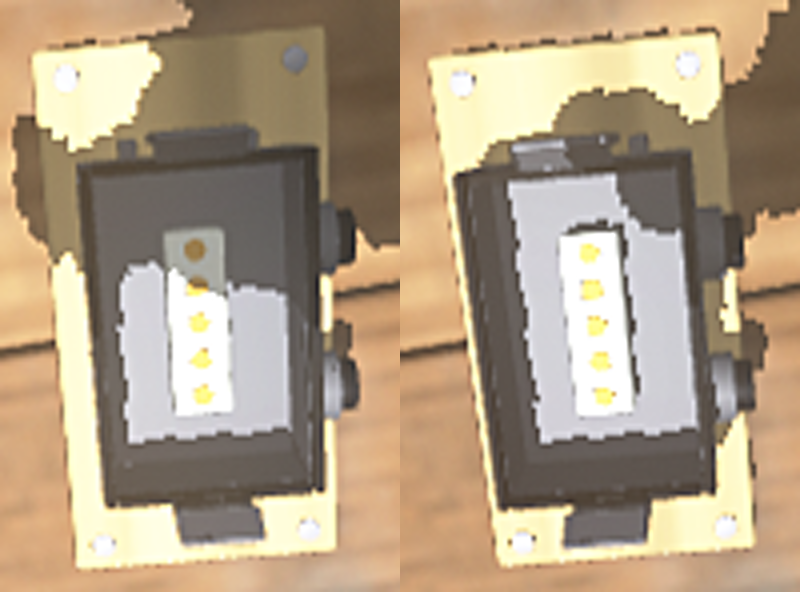

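Both crops show all four board corners (e.g. (33,50), (322,28), (77,568), (335,548) in the left one) and the seal's corners; I fit the box pose to them.

```bash
python3 - <<'E'
from h import *
from scipy.optimize import least_squares as ls
C=[load('wb3'),load('wb4')];O=np.array([(260,93),(207,101)])
U=[np.array(k,float) for k in ([(33,50),(322,28),(77,568),(335,548),(78,164),(318,148),(107,505),(323,488)],
 [(30,57),(320,32),(97,570),(355,546),(55,175),(290,152),(100,507),(315,492)])]
U=[(u+.5)/4-.5+o for u,o in zip(U,O)]
for i in range(8):
    x,e=tri((C[0],U[0][i]),(C[1],U[1][i])); print(x.round(4),round(e[0],4))
s=np.array([(-1,-1),(-1,1),(1,-1),(1,1)])
def f(p,sel,full=0):
    P=np.vstack([np.c_[s*[.075,.04],np.full(4,.012)],np.c_[s*[p[3],p[4]],np.full(4,.051)]])
    c,n=np.cos(p[2]),np.sin(p[2]); W=P.copy(); W[:,:2]=P[:,:2]@[[c,n],[-n,c]]+p[:2]; W[:,2]+=p[5]
    return np.concatenate([((proj(C[k],W)-U[k])[sel]).ravel() for k in(0,1)])
for sel in (slice(0,8),slice(0,4),slice(4,8)):
    r=ls(f,[.53,.36,-.17,.045,.03,0],args=(sel,)); print(r.x.round(4),np.sqrt(np.mean(r.fun**2)))
r=ls(f,[.53,.36,-.17,.045,.03,0],args=(slice(0,8),));print(r.fun.reshape(2,8,2).round(1).tolist())
E
```

```text
[0.4784 0.3367 0.0104] 0.0003
[0.4853 0.416  0.0025] 0.0
[0.6265 0.3231 0.0144] 0.0008
[0.6352 0.4018 0.008 ] 0.0002
[0.5096 0.3439 0.0469] 0.0005
[0.5149 0.4028 0.0476] 0.0004
[0.5969 0.3365 0.049 ] 0.0001
[0.6029 0.3942 0.0471] 0.0003
[ 0.5565  0.3692 -0.0918  0.0442  0.0293 -0.0036] 0.46783166510828006
[ 0.5568  0.3689 -0.0917  0.045   0.03   -0.0031] 0.45055445774292485
[ 0.5562  0.3693 -0.0924  0.0441  0.0293 -0.0035] 0.3150716431351752
[[[-0.3, 0.2], [0.9, -0.4], [-0.2, -0.2], [0.3, -0.0], [0.2, 0.7], [-0.5, -0.1], [-0.5, 0.5], [0.2, 0.6]], [[-0.1, -0.4], [-0.0, -0.2], [0.4, -1.6], [0.2, -0.4], [-0.1, -0.2], [-0.3, 0.8], [-0.2, 0.3], [0.1, -0.0]]]
```

```bash
python3 - <<'E'
from h import *
from scipy.optimize import least_squares as ls
C=[load('wc1'),load('wc2')];O=[(148,185),(228,188)]
U=[np.array(k,float) for k in ([(109,46),(262,43),(282,254),(162,118),(200,118),(212,222),(175,222)],[(126,47),(280,47),(277,253),(188,118),(227,118),(224,222),(184,222)])]
U=[(u+.5)/[3.0075,3]-.5+o for u,o in zip(U,O)]
P=np.array([(-46,-31,12),(-46,31,12),(46,31,12),(-22,-8,30),(-22,8,30),(22,8,30),(22,-8,30)])/1e3
def f(p):
    c,n=np.cos(p[2]),np.sin(p[2]); W=P.copy(); W[:,:2]=P[:,:2]@[[c,n],[-n,c]]+p[:2]; W[:,2]+=p[3]
    return np.concatenate([(proj(C[k],W)-U[k]).ravel() for k in(0,1)])
r=ls(f,[.444,.0386,.11,0]);print(r.x.round(4),r.fun.reshape(2,7,2).round(1).tolist())
s=get_state();print(s["t"],s["eef_pos"],R.from_quat(np.roll(s["orientation"],-1)).as_matrix().round(3))
E
```

```text
[ 0.4453  0.0385  0.114  -0.0027] [[[0.0, 0.0], [1.7, -0.2], [-0.3, 0.5], [-0.2, -0.4], [1.1, -0.7], [0.3, 0.1], [-0.9, 0.4]], [[-0.8, 0.4], [-0.0, -0.8], [-0.0, 0.2], [-1.4, 0.2], [-0.6, -0.1], [0.5, 0.0], [0.5, 0.3]]]
4.825 [0.57593534 0.39420143 0.20215153] [[-0.985  0.171  0.001]
 [ 0.171  0.985 -0.   ]
 [-0.001 -0.    -1.   ]]
```

```bash
python3 -m creep '[{"xyz":[-13.1,-35.6,3],"angular":[0,0,0.285],"grip":0},{"xyz":[-13.1,-35.6,3],"angular":[0,0,0.285],"grip":0},{"xyz":[-13.1,-35.6,3],"angular":[0,0,0.285],"grip":0},{"xyz":[-13.1,-35.6,3],"angular":[0,0,0.285],"grip":0},{"xyz":[-13.1,-35.6,0],"angular":[0,0,0.285],"grip":0},{"xyz":[-13.1,-35.6,0],"angular":[0,0,0.285],"grip":0},{"xyz":[-13.1,-35.6,0],"angular":[0,0,0.285],"grip":0},{"xyz":[-13.1,-35.6,-5],"angular":[0,0,0.285],"grip":0},{"xyz":[-13.1,-35.6,-10],"angular":[0,0,0.285],"grip":0},{"xyz":[-13.1,-35.6,-15],"angular":[0,0,0.285],"grip":0},{"xyz":[-13.1,-35.6,-15],"angular":[0,0,0.285],"grip":0},{"xyz":[-13.1,-35.6,-15],"angular":[0,0,0.285],"grip":0}]'
python3 -c "
from h import *
s=get_state();print(s['t'],s['eef_pos'],R.from_quat(np.roll(s['orientation'],-1)).as_matrix().round(3).tolist())
c=snap('wrist','wg');cv2.imwrite('pics/wgc.png',cv2.resize(c['color'][150:420,100:460][:,:,::-1],None,fx=1.5,fy=1.5))"
```

```text
t: 6.32
eef_pos: [0.4459, 0.0393, 0.0528]
orientation: [0.001, -0.057, 0.998, -0.0]
ft_force: [0.5, 0.2, 0.3]
opening: 0.499
grip_force: 0.0
6.325 [0.44586698 0.03934455 0.05279395] [[-0.994, -0.114, 0.002], [-0.114, 0.994, -0.0], [-0.002, -0.0, -1.0]]
```

View pics/wgc.png

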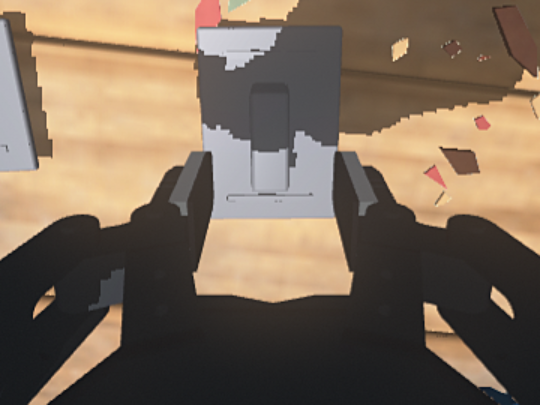

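The rib (image x≈270) is centred between the fingers (211 to 335). I'll descend and grip.

```bash
python3 -m creep '[{"xyz":[-0.1,-0.05,-2],"angular":[0,0,0],"grip":0},{"xyz":[-0.1,-0.05,-3.7],"angular":[0,0,0],"grip":0},{"xyz":[-0.1,-0.05,-3.7],"angular":[0,0,0],"grip":0},{"xyz":[-0.1,-0.05,-3.7],"angular":[0,0,0],"grip":-1},{"xyz":[-0.1,-0.05,-3.7],"angular":[0,0,0],"grip":-1},{"xyz":[-0.1,-0.05,-3.7],"angular":[0,0,0],"grip":-1},{"xyz":[-0.1,-0.05,-3.7],"angular":[0,0,0],"grip":-1},{"xyz":[-0.1,-0.05,-3.7],"angular":[0,0,0],"grip":-1}]' 90
```

```text
t: 7.38
eef_pos: [0.4451, 0.0389, 0.016]
orientation: [0.001, -0.057, 0.998, -0.0]
ft_force: [-1.6, 0.4, 9.4]
opening: 0.156
grip_force: 88.0
```

```bash
python3 -m creep '[{"xyz":[0,0,5],"angular":[0,0,0],"grip":-1},{"xyz":[0,0,11],"angular":[0,0,0],"grip":-1},{"xyz":[0,0,15],"angular":[0,0,0],"grip":-1},{"xyz":[2,6,15],"angular":[0,0,-0.05],"grip":-1},{"xyz":[4,12,15],"angular":[0,0,-0.1],"grip":-1},{"xyz":[6,18,15],"angular":[0,0,-0.15],"grip":-1},{"xyz":[8,24,15],"angular":[0,0,-0.205],"grip":-1},{"xyz":[10,30,15],"angular":[0,0,-0.205],"grip":-1},{"xyz":[11.15,33.05,15],"angular":[0,0,-0.205],"grip":-1},{"xyz":[11.15,33.05,11],"angular":[0,0,-0.205],"grip":-1},{"xyz":[11.15,33.05,9],"angular":[0,0,-0.205],"grip":-1},{"xyz":[11.15,33.05,9],"angular":[0,0,-0.205],"grip":-1},{"xyz":[11.15,33.05,9],"angular":[0,0,-0.205],"grip":-1}]'
python3 -c "
from h import *
s=get_state();print(s['t'],s['eef_pos'],s['ft_force'],R.from_quat(np.roll(s['orientation'],-1)).as_matrix().round(3).tolist())
c=snap('wrist','wh');d=snap('scene','sh')
cv2.imwrite('pics/hold.png',np.hstack([cv2.resize(c['color'],(440,330)),cv2.resize(d['color'][200:320,130:260],(357,330))])[:,:,::-1])"
```

```text
t: 9.0
eef_pos: [0.556, 0.3697, 0.1057]
orientation: [0.001, 0.045, 0.999, 0.0]
ft_force: [0.7, -0.6, -0.9]
opening: 0.159
grip_force: 88.7
9.0 [0.55601575 0.36968035 0.1057267 ] [ 0.6753763  -0.63698237 -0.91420159] [[-0.996, 0.091, 0.002], [0.091, 0.996, 0.001], [-0.001, 0.001, -1.0]]
```

View pics/hold.png

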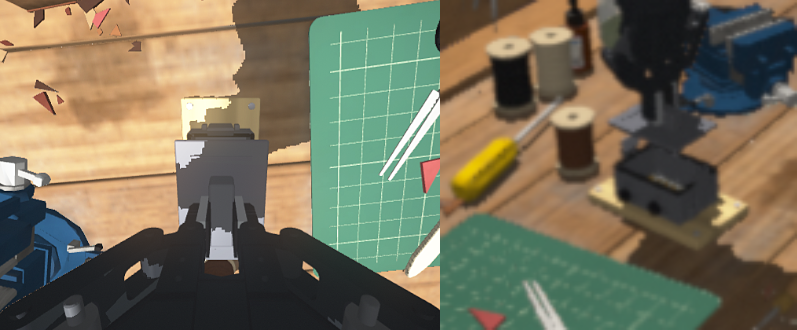

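The cover is held level above the box, its near edge spanning (175 to 267, 140), with the near clip and board in front of it. I'll check in-hand alignment with the predicted outlines overlaid.

```bash
python3 - <<'E'
from h import *
c=load('wh'); im=cv2.resize(c['color'][100:220,200:360],None,fx=5,fy=5,interpolation=cv2.INTER_CUBIC)[:,:,::-1].copy()
def dr(pts,xy,yaw,z,col):
    P=np.array(pts,float)/1e3; k,n=np.cos(yaw),np.sin(yaw); P[:,:2]=P[:,:2]@[[k,n],[-n,k]]+xy; P[:,2]+=z
    u=(proj(c,P)-[200,100]+.5)*5-.5; print(u.round(0).tolist()); cv2.polylines(im,[u.round().astype(int).reshape(-1,1,2)],False,col,1)
p=np.array(c['st']['eef_pos'])
dr([(46,-31,12),(-46,-31,12),(-46,31,12),(46,31,12)],p[:2],-.0915,p[2]-.016-.003,(0,0,255))
dr([(-22,-8,30),(-22,8,30)],p[:2],-.0915,p[2]-.016-.003,(0,0,255))
dr([(0,-40,12),(-75,-40,12),(-75,40,12),(0,40,12)],(.5565,.3691),-.092,-.0033,(255,0,255))
cv2.imwrite('pics/ov.png',im)
E
```

```text
[[152.0, 1149.0], [110.0, 395.0], [707.0, 396.0], [663.0, 1149.0]]
[[325.0, 673.0], [491.0, 674.0]]
[[173.0, 578.0], [152.0, 123.0], [659.0, 124.0], [637.0, 579.0]]
```

View pics/ov.png

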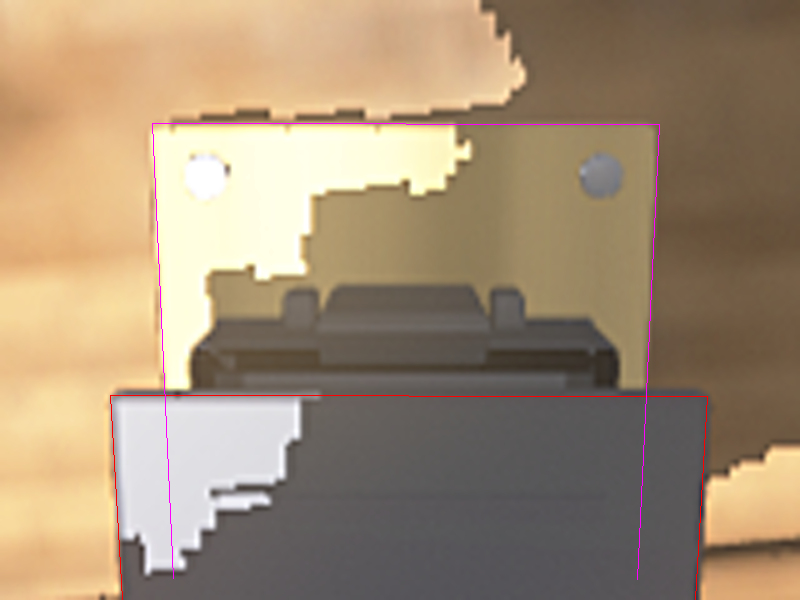

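Overlay matches: the board is spot on and the cover's near edge is ≈0.6 mm nearer the robot than predicted. I'll correct +x by 1 mm and descend to just above the hooks, then press.

```bash
python3 -m creep '[{"xyz":[0.1,-0.03,-1.5],"angular":[0,0,0],"grip":-1},{"xyz":[0.1,-0.03,-2.6],"angular":[0,0,0],"grip":-1},{"xyz":[0.1,-0.03,-2.6],"angular":[0,0,0],"grip":-1},{"xyz":[0.1,-0.03,-2.6],"angular":[0,0,0],"grip":-1}]' 110
python3 -m creep '[{"xyz":[0,0,-0.3],"angular":[0,0,0],"grip":-1},{"xyz":[0,0,-0.6],"angular":[0,0,0],"grip":-1},{"xyz":[0,0,-0.8],"angular":[0,0,0],"grip":-1},{"xyz":[0,0,-0.8],"angular":[0,0,0],"grip":-1}]'
```

```text
t: 9.6
eef_pos: [0.5562, 0.3691, 0.0781]
orientation: [-0.0, 0.045, 0.999, -0.0]
ft_force: [0.4, -0.3, -0.5]
opening: 0.15
grip_force: 112.3
t: 10.1
eef_pos: [0.5562, 0.3693, 0.0707]
orientation: [-0.0, 0.045, 0.999, 0.0]
ft_force: [-0.8, 0.3, 2.7]
opening: 0.147
grip_force: 107.7
```

```bash
for i in 1; do python3 -m creep '[{"xyz":[0,0,-0.2],"angular":[0,0,0],"grip":-1},{"xyz":[0,0,-0.4],"angular":[0,0,0],"grip":-1},{"xyz":[0,0,-0.4],"angular":[0,0,0],"grip":-1}]'; done
python3 -m creep '[{"xyz":[0,0,-0.2],"angular":[0,0,0],"grip":-1},{"xyz":[0,0,-0.4],"angular":[0,0,0],"grip":-1},{"xyz":[0,0,-0.4],"angular":[0,0,0],"grip":-1}]'
```

```text
t: 10.48
eef_pos: [0.5563, 0.3694, 0.0681]
orientation: [0.0, 0.045, 0.999, 0.0]
ft_force: [-4.2, -1.4, 11.5]
opening: 0.151
grip_force: 108.4
t: 10.85
eef_pos: [0.5562, 0.3696, 0.0671]
orientation: [0.001, 0.045, 0.999, 0.001]
ft_force: [-10.6, -4.3, 29.3]
opening: 0.145
grip_force: 110.2
```

The lip bottom is on the rim with side force (-10.6, -4.3) N, so the cover is a little too far to +x/+y. I'll back up, shift and retry.

```bash
python3 -m creep '[{"xyz":[0,0,0.9],"angular":[0,0,0],"grip":-1},{"xyz":[-0.12,-0.06,0.9],"angular":[0,0,0],"grip":-1},{"xyz":[-0.12,-0.06,0.9],"angular":[0,0,0],"grip":-1}]'
python3 -m creep '[{"xyz":[0,0,-0.3],"angular":[0,0,0],"grip":-1},{"xyz":[0,0,-0.5],"angular":[0,0,0],"grip":-1},{"xyz":[0,0,-0.5],"angular":[0,0,0],"grip":-1}]'
python3 -m creep '[{"xyz":[0,0,-0.2],"angular":[0,0,0],"grip":-1},{"xyz":[0,0,-0.2],"angular":[0,0,0],"grip":-1}]'
```

```text
t: 11.22
eef_pos: [0.5552, 0.3686, 0.0709]
orientation: [0.0, 0.045, 0.999, 0.0]
ft_force: [1.3, -0.3, 2.5]
opening: 0.144
grip_force: 107.9
t: 11.6
eef_pos: [0.5553, 0.3688, 0.0678]
orientation: [0.0, 0.045, 0.999, 0.0]
ft_force: [-4.4, -2.4, 14.1]
opening: 0.151
grip_force: 109.0
t: 11.85
eef_pos: [0.5552, 0.3689, 0.0673]
orientation: [0.001, 0.045, 0.999, 0.0]
ft_force: [-7.4, -3.0, 22.8]
opening: 0.143
grip_force: 109.9
```

```bash
g(){ python3 -c "
from h import *
s=get_state();print(np.round(s['eef_pos'],4),np.round(s['ft_force'],1),np.round(s['wrist_torque'],2),R.from_quat(np.roll(s['orientation'],-1)).as_matrix()[2].round(4))"; }
g
python3 -m creep '[{"xyz":[0,0,0.35],"angular":[0,0,0],"grip":-1},{"xyz":[0,0,0.35],"angular":[0,0,0],"grip":-1}]' >/dev/null; g
python3 -m creep '[{"xyz":[-0.1,-0.05,0],"angular":[0,0,0],"grip":-1},{"xyz":[-0.1,-0.05,-0.25],"angular":[0,0,0],"grip":-1},{"xyz":[-0.1,-0.05,-0.25],"angular":[0,0,0],"grip":-1}]' >/dev/null; g
```

```text
[0.5552 0.3689 0.0673] [-7.4 -3.  22.8] [-0.62  1.49 -0.03] [-0.0011  0.001  -1.    ]
[0.5553 0.3687 0.0686] [-2.1 -1.7  7.7] [-0.13  0.32 -0.  ] [-5.e-04  5.e-04 -1.e+00]
[0.555  0.3687 0.0676] [-3.6 -0.9 17.1] [-0.17  0.69 -0.02] [-0.0022  0.0017 -1.    ]
```

Force onset about 3 mm before the hard stop looks like the lip squeezing the seal or the clips. I'll back off slightly and check numerically whether the cover shifted in the grip.

```bash
python3 -m creep '[{"xyz":[0,0,1.2],"angular":[0,0,0],"grip":-1},{"xyz":[0,0,1.2],"angular":[0,0,0],"grip":-1},{"xyz":[0,0,1.2],"angular":[0,0,0],"grip":-1}]'
python3 - <<'E'
from h import *
a=load('wh');b=snap('wrist','wi');snap('scene','si')
for n,c in(('wh',a),('wi',b)):
    g=cv2.GaussianBlur(cv2.cvtColor(c['color'],cv2.COLOR_RGB2GRAY),(3,3),0).astype(float)
    gy=cv2.Sobel(g,cv2.CV_64F,0,1); gx=cv2.Sobel(g,cv2.CV_64F,1,0)
    p=np.array(c['st']['eef_pos']); print(n,p.round(4))
    print('predicted cover',proj(c,[[*(p[:2]+np.array([k*np.cos(-.0915)-l*np.sin(-.0915),k*np.sin(-.0915)+l*np.cos(-.0915)])),p[2]-.016-.003+.012] for k,l in((-.046,-.031),(-.046,.031))]).round(1).tolist())
    for col in (240,265,300,325): # rows of strong horizontal edges
        r=np.abs(gy[100:215,col]); k=[(100+i,int(r[i])) for i in range(1,114) if r[i]>60 and r[i]>=r[i-1] and r[i]>r[i+1]]; print('col',col,k)
    for row in (190,205):
        r=np.abs(gx[row,200:360]); k=[(200+i,int(r[i])) for i in range(1,159) if r[i]>80 and r[i]>=r[i-1] and r[i]>r[i+1]]; print('row',row,k)
    print('board',proj(c,[[.5565+x*np.cos(-.092)-y*np.sin(-.092),.3691+x*np.sin(-.092)+y*np.cos(-.092),.0087] for x,y in((-.075,-.04),(-.075,.04))]).round(1).tolist())
E
```

```text
t: 12.85
eef_pos: [0.5534, 0.3676, 0.0761]
orientation: [-0.001, 0.045, 0.999, -0.001]
ft_force: [0.5, 0.7, -0.6]
opening: 0.15
grip_force: 108.2
wh [0.556  0.3697 0.1057]
predicted cover [[221.5, 178.7], [341.0, 178.8]]
col 240 [(122, 216), (125, 337), (154, 77), (159, 66), (167, 316), (179, 309), (205, 271), (209, 163)]
col 265 [(122, 277), (124, 352), (138, 306), (158, 87), (174, 81)]
col 300 [(107, 250), (120, 330), (157, 134), (169, 84), (174, 117)]
col 325 [(124, 96), (177, 186)]
row 190 [(221, 124), (224, 158), (257, 423), (353, 319)]
row 205 [(222, 131), (224, 132), (240, 163), (243, 246), (340, 343)]
board [[230.1, 124.1], [331.3, 124.3]]
wi [0.5534 0.3676 0.0761]
predicted cover [[221.7, 178.6], [341.0, 178.8]]
col 240 [(125, 328), (128, 437), (144, 398), (147, 175), (170, 116), (172, 105)]
col 265 [(104, 191), (108, 180), (128, 120), (143, 193), (166, 310), (170, 120), (172, 116), (178, 312)]
col 300 [(143, 143)]
col 325 [(128, 96), (143, 140)]
row 190 [(208, 171), (251, 300)]
row 205 [(212, 103), (248, 303), (357, 325)]
board [[226.6, 127.4], [341.8, 127.6]]
```

```bash
cat > g.py <<'E'
from h import *
s=get_state();print(round(s['t'],2),(np.array(s['eef_pos'])*1e3).round(1),np.round(s['ft_force'],1),np.round(s['wrist_torque'],2),R.from_quat(np.roll(s['orientation'],-1)).as_matrix()[2,:2].round(4))
E
g(){ python3 g.py; }
g
python3 -m creep '[{"xyz":[0,0,-0.4],"angular":[0,0,0],"grip":-1},{"xyz":[0,0,-0.5],"angular":[0,0,0],"grip":-1}]' >/dev/null; g
python3 -m creep '[{"xyz":[0,0,-0.2],"angular":[0,0,0],"grip":-1},{"xyz":[0,0,-0.2],"angular":[0,0,0],"grip":-1}]' >/dev/null; g
python3 -m creep '[{"xyz":[0.15,0,0],"angular":[0,0,0],"grip":-1},{"xyz":[0.15,0,0],"angular":[0,0,0],"grip":-1}]' >/dev/null; g
python3 -m creep '[{"xyz":[0.15,0,0],"angular":[0,0,0],"grip":-1},{"xyz":[0.15,0,0],"angular":[0,0,0],"grip":-1}]' >/dev/null; g
python3 -m creep '[{"xyz":[0.15,0,0],"angular":[0,0,0],"grip":-1},{"xyz":[0.15,0,0],"angular":[0,0,0],"grip":-1}]' >/dev/null; g
```

```text
12.95 [553.4 367.7  76.1] [-0.5 -0.  -1.2] [-0.05 -0.03 -0.  ] [ 0.0017 -0.0011]
13.2 [553.9 367.9  71.7] [-0.8  0.2  0.7] [ 0.   -0.01 -0.01] [ 0.0006 -0.0003]
13.45 [554.  368.   70.6] [-1.7 -0.3  3.2] [-0.12  0.3   0.01] [-0. -0.]
13.7 [555.9 368.2  70.6] [-1.  -1.   2.8] [-0.03  0.21  0.01] [-0.0005  0.0004]
13.95 [557.3 368.2  70.4] [-1.6  0.3  2.9] [0.06 0.27 0.01] [-0.0003  0.0004]
14.2 [558.8 368.1  70.3] [-0.9 -0.3  3.3] [0.11 0.29 0.03] [-0.0003  0.0002]
```

Sliding 5 mm in x at constant force means it isn't blocked in x alone. I'll sweep y.

```bash
g(){ python3 g.py; }
python3 -m creep '[{"xyz":[-0.2,0.15,0],"angular":[0,0,0],"grip":-1},{"xyz":[-0.2,0.15,-0.05],"angular":[0,0,0],"grip":-1}]' >/dev/null; g
python3 -m creep '[{"xyz":[0,0.15,0],"angular":[0,0,0],"grip":-1},{"xyz":[0,0.15,0],"angular":[0,0,0],"grip":-1}]' >/dev/null; g
python3 -m creep '[{"xyz":[0,0.15,0],"angular":[0,0,0],"grip":-1},{"xyz":[0,0.15,0],"angular":[0,0,0],"grip":-1}]' >/dev/null; g
python3 -m creep '[{"xyz":[0,-0.6,0],"angular":[0,0,0],"grip":-1},{"xyz":[0,-0.6,0],"angular":[0,0,0],"grip":-1}]' >/dev/null; g
python3 -m creep '[{"xyz":[0,-0.15,0],"angular":[0,0,0],"grip":-1},{"xyz":[0,-0.15,0],"angular":[0,0,0],"grip":-1}]' >/dev/null; g
```

```text
14.45 [557.3 369.6  70.1] [ 0.  -1.5  3.8] [-0.15 -0.2   0.05] [-0.0014  0.0001]
14.7 [556.9 371.   69.9] [ 0.8 -1.1  4.2] [-0.35 -0.22 -0.07] [-0.0005 -0.    ]
14.95 [556.7 371.7  69.8] [ 1.3 -4.6  5.6] [-1.05 -0.23 -0.05] [-0.0004 -0.0018]
15.2 [556.6 366.7  69.9] [ 0.6 -1.   4.7] [ 0.02 -0.2   0.  ] [0.     0.0007]
15.45 [556.7 366.3  70.1] [0.1 4.4 4.4] [ 1.06 -0.1   0.  ] [-0.0001  0.0026]
```

y walls at 371.7 and 366.3 centre it at y = 369.0; x is still ambiguous. I'll test pressing at x ≈ 558.5.

```bash
g(){ python3 g.py; }
python3 -m creep '[{"xyz":[0,0.2,0.3],"angular":[0,0,0],"grip":-1},{"xyz":[0.18,0.37,0.3],"angular":[0,0,0],"grip":-1},{"xyz":[0.18,0.37,0.3],"angular":[0,0,0],"grip":-1}]' >/dev/null; g
python3 -m creep '[{"xyz":[0,0,-0.35],"angular":[0,0,0],"grip":-1},{"xyz":[0,0,-0.5],"angular":[0,0,0],"grip":-1},{"xyz":[0,0,-0.5],"angular":[0,0,0],"grip":-1}]' >/dev/null; g
python3 -m creep '[{"xyz":[0.15,0,0],"angular":[0,0,0],"grip":-1},{"xyz":[0.15,0,0],"angular":[0,0,0],"grip":-1}]' >/dev/null; g
python3 -m creep '[{"xyz":[0.15,0,0],"angular":[0,0,0],"grip":-1},{"xyz":[0.15,0,0],"angular":[0,0,0],"grip":-1}]' >/dev/null; g
```

```text
15.82 [557.8 368.1  72. ] [ 0.  -0.3  0. ] [-0.02  0.04  0.03] [ 0.0014 -0.0017]
16.2 [558.1 368.3  68.6] [-3.1 -2.3  9.2] [-0.37  0.59  0.04] [ 0.0002 -0.0007]
16.45 [559.3 368.5  68.6] [-3.5 -1.7  7.7] [-0.29  0.77 -0.01] [ 0.0008 -0.0002]
16.7 [560.7 368.7  68.6] [-3.7 -0.8  8.4] [-0.13  0.84  0.03] [0.001  0.0002]
```

The contact doesn't depend on x at all, so perhaps the cover isn't moving with the tool. I'll check numerically by image shift between two pressed x positions.

```bash
python3 -c "from h import *;snap('wrist','x1');snap('scene','sx1')"
python3 -m creep '[{"xyz":[-0.4,0.05,0],"angular":[0,0,0],"grip":-1},{"xyz":[-0.4,0.05,0],"angular":[0,0,0],"grip":-1},{"xyz":[-0.4,0.05,0],"angular":[0,0,0],"grip":-1}]' >/dev/null; python3 g.py
python3 - <<'E'
from h import *
snap('wrist','x2');snap('scene','sx2')
G=lambda n:cv2.cvtColor(load(n)['color'],cv2.COLOR_RGB2GRAY)
a,b=G('x1'),G('x2')
pts=cv2.goodFeaturesToTrack(a,400,.005,4)
q,st,e=cv2.calcOpticalFlowPyrLK(a,b,pts,None,winSize=(11,11))
d=(q-pts).reshape(-1,2);p=pts.reshape(-1,2);ok=(st.ravel()==1)&(e.ravel()<12)
for (x0,x1,y0,y1) in [(205,355,135,290)]:
    m=ok&(p[:,0]>x0)&(p[:,0]<x1)&(p[:,1]>y0)&(p[:,1]<y1)
    for u,v in sorted(zip(p[m].round().astype(int).tolist(),d[m].round(1).tolist()),key=lambda k:k[0][1]): print(u,v,end=' ')
m=ok&(p[:,1]<120);print('\nbg',np.median(d[m],0))
for n in('sx1','sx2'):
    c=load(n);P=np.array(c['tvec']);print(n,proj(c,[.5565,.369,.06]).round(0))
E
```

```text
17.18 [558.9 369.3  69.1] [ 0.6 -1.1  6.3] [-0.14 -0.16  0.04] [-0.0032  0.0007]
[339, 141] [-0.800000011920929, -0.699999988079071] [253, 142] [0.800000011920929, -1.100000023841858] [222, 142] [-0.20000000298023224, -0.8999999761581421] [214, 147] [4.300000190734863, -1.0] [249, 151] [5.400000095367432, 3.5999999046325684] [253, 153] [5.699999809265137, 3.700000047683716] [257, 160] [-2.200000047683716, -4.699999809265137] [261, 161] [-2.200000047683716, -4.599999904632568] [265, 167] [-2.0, -4.099999904632568] [269, 169] [3.799999952316284, -0.8999999761581421] [230, 171] [0.5, -1.0] [270, 176] [2.5999999046325684, -4.5] [267, 179] [2.4000000953674316, -4.599999904632568] [250, 183] [-1.2999999523162842, -1.2999999523162842] [251, 197] [-1.0, -0.5] [211, 199] [1.5, 3.299999952316284] [248, 201] [-1.0, -0.4000000059604645] [248, 205] [-1.100000023841858, -0.6000000238418579] [245, 214] [-1.399999976158142, -0.5] [237, 217] [-1.5, -0.30000001192092896] [233, 219] [-1.2999999523162842, -0.699999988079071] [345, 221] [-0.5, 1.7000000476837158] [229, 224] [-1.2000000476837158, -0.89999
[... 603 characters left out ...]
297, 262] [-0.0, -0.20000000298023224] [266, 262] [0.0, -0.10000000149011612] [242, 263] [0.10000000149011612, -0.10000000149011612] [239, 267] [-0.30000001192092896, 0.6000000238418579] [235, 268] [-0.4000000059604645, 0.5] [231, 268] [-0.4000000059604645, 0.5] [338, 270] [-0.8999999761581421, 1.7000000476837158] [342, 270] [-0.800000011920929, 1.7000000476837158] [330, 275] [-0.699999988079071, 1.7000000476837158] [251, 280] [-0.0, 0.0] [312, 280] [0.0, 0.0] [234, 283] [-0.4000000059604645, 0.30000001192092896] [328, 283] [-0.6000000238418579, -0.5] [230, 284] [-0.30000001192092896, 0.30000001192092896] [333, 284] [-0.5, -0.5] 
bg [-1.0138855  2.6566315]
sx1 [[210. 256.]]
sx2 [[210. 256.]]
```

```bash
cat > fit.py <<'E'
from h import *
import sys
from scipy.ndimage import map_coordinates as mc
from scipy.optimize import differential_evolution as de
def seg(a,b,n=40): return np.linspace(a,b,n)
L=[seg((-46,-31,12),(-46,31,12)),seg((-46,-31,12),(-10,-31,12)),seg((-46,31,12),(-10,31,12)),seg((-22,-8,30),(-22,8,30),15),seg((-22,-8,30),(-22,-8,12),12),seg((-22,8,30),(-22,8,12),12)]
def fit(n):
    c=load(n); im=cv2.GaussianBlur(c['color'].astype(np.float32),(0,0),1.0)
    G=[(mc_x,mc_y) for mc_x,mc_y in [(cv2.Sobel(im,cv2.CV_32F,1,0).sum(2),cv2.Sobel(im,cv2.CV_32F,0,1).sum(2))]][0]
    st=c['st'];T=R.from_quat(np.roll(st['orientation'],-1)).as_matrix();p0=np.array(st['eef_pos'])
    def sc(p,full=False):
        # cover frame in tool: x_c=-x_t, y_c=y_t, z_c=-z_t ; pitch about y, yaw about z
        Rc=R.from_euler('zyx',[p[4],p[3],0]).as_matrix(); s=[]
        for l in L:
            q=(l/1e3)@Rc.T+[p[0],p[1],p[2]]; q=q*[-1,1,-1]
            u=proj(c,q@T.T+p0); t=np.gradient(u,axis=0); t/=np.linalg.norm(t,axis=1)[:,None]+1e-9
            gx=mc(G[0],u[:,::-1].T,order=1,mode='nearest');gy=mc(G[1],u[:,::-1].T,order=1,mode='nearest')
            s.append(np.minimum(np.abs(-gx*t[:,1]+gy*t[:,0]),250).mean())
        s=np.array(s); return s if full else -(s*[2,1,1,.5,.3,.3]).sum()
    r=de(sc,[(-.03,.03),(-.006,.006),(-.032,-.008),(-.15,.15),(-.08,.08)],seed=1,popsize=25,maxiter=120,tol=1e-6)
    print(n,p0.round(4),'fit dx dy dz pitch yaw',r.x.round(4),round(r.fun,0),sc(r.x,True).round(0),'nominal',round(sc([0,0,-.016,0,0]),0))
for n in sys.argv[1:]: fit(n)
E
python3 fit.py wg wh wi x1 x2
```

```text
wg [0.4459 0.0393 0.0528] fit dx dy dz pitch yaw [-0.0024  0.0022 -0.0317 -0.15    0.0304] -601.0 [167. 229.   5.  56.  18.   1.] nominal -122.0
wh [0.556  0.3697 0.1057] fit dx dy dz pitch yaw [-0.002   0.0006 -0.0208  0.065   0.0009] -753.0 [133. 222. 190.  64.  85.  55.] nominal -681.0
wi [0.5534 0.3676 0.0761] fit dx dy dz pitch yaw [-0.0208 -0.006  -0.0127  0.15    0.0205] -674.0 [250.  86.   3.  19. 247.   4.] nominal -161.0
x1 [0.5607 0.3687 0.0686] fit dx dy dz pitch yaw [ 0.0194  0.0036 -0.0165  0.1467  0.0715] -624.0 [ 32. 218. 208.  14. 173. 250.] nominal -172.0
x2 [0.5589 0.3693 0.0691] fit dx dy dz pitch yaw [-0.0177 -0.006  -0.0122 -0.0804  0.0143] -656.0 [249.  57.   1.  44. 249.   4.] nominal -143.0
```

```bash
sed -i "s/im=cv2.GaussianBlur(c\['color'\].astype(np.float32),(0,0),1.0)/im=60*np.log(cv2.GaussianBlur(c['color'].astype(np.float32),(0,0),0.8)+4)/; s/,250).mean()/,120).mean()/; s/return s if full else -(s\*\[2,1,1,.5,.3,.3\]).sum()/return s if full else -(np.sqrt(s)*[2,1,1,.7,.4,.4]).sum()/; s/(-.032,-.008),(-.15,.15)/(-.032,-.008),(-.3,.3)/" fit.py; python3 fit.py wh wi x1 x2
python3 - <<'E'
from h import *
for n in('wi','x2'):
    c=load(n)
    W=lambda P:[[.5565+x*np.cos(-.092)-y*np.sin(-.092),.369+x*np.sin(-.092)+y*np.cos(-.092),z] for x,y,z in P]
    print(n,'seal near corners, clip top corners',proj(c,W([(-.045,-.03,.051),(-.045,.03,.051),(-.05,-.011,.067),(-.05,.011,.067)])).round(0).tolist())
    g=c['color'].mean(2)
    for col in(235,255,281,310,330): print(col,g[118:200:2,col].astype(int).tolist())
E
```

```text
wh [0.556  0.3697 0.1057] fit dx dy dz pitch yaw [ 0.0011  0.0003 -0.02   -0.0229  0.0014] -48.0 [ 56. 109.  91.  53.  89.  88.] nominal -44.0
wi [0.5534 0.3676 0.0761] fit dx dy dz pitch yaw [ 0.0164 -0.0018 -0.0173  0.1964 -0.0605] -39.0 [ 20.  39. 104.  71. 118.  86.] nominal -20.0
x1 [0.5607 0.3687 0.0686] fit dx dy dz pitch yaw [ 0.0259  0.0024 -0.0089 -0.1783  0.0073] -40.0 [ 20.  76.  78.  60.  96. 120.] nominal -21.0
x2 [0.5589 0.3693 0.0691] fit dx dy dz pitch yaw [ 0.0243  0.0029 -0.0122 -0.0817  0.0478] -41.0 [ 18.  85.  85.  64. 115. 120.] nominal -18.0
wi seal near corners, clip top corners [[233.0, 180.0], [336.0, 181.0], [264.0, 176.0], [306.0, 176.0]]
235 [187, 190, 192, 193, 172, 186, 246, 246, 247, 233, 255, 255, 255, 164, 143, 187, 202, 185, 182, 182, 181, 182, 183, 182, 182, 183, 171, 159, 183, 182, 182, 181, 182, 181, 182, 182, 181, 181, 180, 182, 181]
255 [188, 192, 194, 201, 180, 200, 248, 249, 249, 249, 251, 255, 255, 115, 97, 103, 101, 94, 90, 85, 140, 182, 180, 181, 180, 181, 168, 165, 180, 180, 180, 181, 188, 77, 89, 89, 88, 87, 87, 84, 86]
281 [93, 95, 98,
[... 881 characters left out ...]
5, 181, 182, 180, 237, 155, 98, 103, 107, 98, 94, 90, 135, 185, 183, 182, 181, 181, 186, 139, 184, 181, 188, 78, 91, 91, 90, 89, 141, 195, 164, 86, 88, 89]
281 [105, 129, 129, 128, 128, 129, 129, 129, 130, 129, 130, 131, 104, 91, 97, 99, 89, 88, 87, 88, 88, 87, 87, 86, 86, 87, 88, 86, 85, 84, 84, 85, 83, 84, 83, 83, 83, 84, 80, 84, 84]
310 [105, 134, 135, 134, 135, 134, 133, 134, 134, 133, 134, 136, 106, 84, 92, 92, 82, 82, 82, 81, 82, 82, 81, 81, 80, 82, 83, 81, 80, 81, 80, 81, 81, 80, 80, 80, 80, 80, 80, 80, 80]
330 [104, 131, 132, 130, 129, 136, 132, 127, 121, 130, 131, 135, 89, 85, 91, 90, 81, 79, 81, 80, 80, 80, 80, 79, 80, 79, 81, 80, 80, 80, 79, 81, 80, 80, 79, 79, 80, 79, 79, 80, 80]
```

The near edge has moved from row 177 to row 143 and the cover looks wider (145 vs 117 px), so it has pitched in the grip, near end up. I'll solve for the pitch from these measured edges.

```bash
python3 - <<'E'
from h import *
from scipy.optimize import least_squares as ls
c0=load('wh');c1=load('wi')
def P(c,p,pts):
    st=c['st'];T=R.from_quat(np.roll(st['orientation'],-1)).as_matrix()
    # rotate about pad point (0,0,24mm above cover origin), slip dx,dz
    q=(np.array(pts,float)-[0,0,24])/1e3@R.from_euler('zyx',[p[3],p[2],0]).as_matrix().T+[p[0],p[4],p[1]+.024]
    return proj(c,(q*[-1,1,-1])@T.T+st['eef_pos'])
ys=np.linspace(-31,31,30); xs=np.linspace(-46,0,60)
def res(p,c,near,slot,lr,cols):
    e=P(c,p,[(-46,y,12) for y in ys]); s=P(c,p,[(-35,y,12) for y in ys]); r=[]
    for k in cols: r.append(np.interp(k,e[:,0],e[:,1])-near)
    if slot: r.append(np.interp(slot[0],s[:,0],s[:,1])-slot[1])
    for sgn,row,col in lr:
        l=P(c,p,[(x,31*sgn,12) for x in xs]); r.append(np.interp(row,l[:,1],l[:,0])-col)
    return np.array(r)
A=(c0,177.5,(270,199.5),[(-1,190,222.5),(-1,205,223),(1,205,340)],[240,281,325])
B=(c1,143.3,(235,171.3),[(-1,190,208),(-1,205,212),(1,205,357)],[240,281,325])
for a in(A,B):
    r=ls(res,[0,-.017,0.0,0,0],args=a);print(r.x.round(4),r.fun.round(1))
p=r.x; print('near corners px',P(c1,p,[(-46,-31,12),(-46,31,12)]).round(0).tolist())
E
```

```text
[-0.0026 -0.0135 -0.1447  0.0031  0.0002] [ 0.3  0.2  0.1 -0.7 -0.  -0.1  0.1]
[-0.0181  0.0045  0.3253  0.0115  0.0015] [ 0.6  0.2 -0.3 -0.6  0.6 -0.7  0.1]
near corners px [[200.0, 144.0], [367.0, 143.0]]
```

```bash
cat > fit2.py <<'E'
from h import *
from scipy.ndimage import map_coordinates as mc
from scipy.optimize import differential_evolution as de
def tw(st,p,pts):
    T=R.from_quat(np.roll(st['orientation'],-1)).as_matrix()
    q=(np.array(pts,float)-[0,0,24])/1e3@R.from_euler('zyx',[p[3],p[2],0]).as_matrix().T+[p[0],p[4],p[1]+.024]
    return (q*[-1,1,-1])@T.T+st['eef_pos']
ys=np.linspace(-31,31,30); xs=np.linspace(-46,0,60)
def res(p,c,near,slot,lr,cols):
    P=lambda pts:proj(c,tw(c['st'],p,pts)); e=P([(-46,y,12) for y in ys]); r=[np.interp(k,e[:,0],e[:,1])-near for k in cols]
    for sgn,row,col in lr:
        l=P([(x,31*sgn,12) for x in xs]); r.append(np.interp(row,l[:,1],l[:,0])-col)
    return np.array(r)
sg=lambda a,b:np.linspace(a,b,40)
E=[sg((-46,31,12),(46,31,12)),sg((-46,31,8),(46,31,8)),sg((-46,-31,12),(46,-31,12)),sg((-46,-31,12),(-46,31,12)),sg((46,-31,12),(46,31,12))]
def fit(s,A,tag):
    im=60*np.log(cv2.GaussianBlur(s['color'].astype(np.float32),(0,0),.8)+4)
    gx,gy=cv2.Sobel(im,cv2.CV_32F,1,0).sum(2),cv2.Sobel(im,cv2.CV_32F,0,1).sum(2)
    def ss(p):
        o=[]
        for l in E:
            u=proj(s,tw(A[0]['st'],p,l)); t=np.gradient(u,axis=0); t/=np.linalg.norm(t,axis=1)[:,None]+1e-9
            g=lambda m:mc(m,u[:,::-1].T,order=1,mode='nearest')
            o.append(np.minimum(np.abs(-g(gx)*t[:,1]+g(gy)*t[:,0]),150).mean())
        return np.array(o)
    f=lambda p:(res(p,*A)**2).sum()*.5-np.sqrt(ss(p)).sum()*2
    r=de(f,[(-.03,.03),(-.03,.01),(-.6,.6),(-.05,.05),(-.004,.004)],seed=2,popsize=20,maxiter=150,tol=1e-6)
    print(tag,'dx dz pitch yaw dy',r.x.round(4),round(r.fun,1),res(r.x,*A).round(1),ss(r.x).round(0))
    print('   ends z in world (near,far bottom of plate):',tw(A[0]['st'],r.x,[(-46,0,8),(46,0,8)])[:,[0,2]].round(4).tolist())
if __name__=="__main__":
    fit(load('sh'),(load('wh'),177.5,None,[(-1,190,222.5),(-1,205,223),(1,205,340)],[240,281,325]),'held')
    fit(load('si'),(load('wi'),143.3,None,[(-1,190,208),(-1,205,212),(1,205,357)],[240,281,325]),'after')
E
python3 fit2.py
```

```text
held dx dz pitch yaw dy [-0.0003 -0.0199  0.0728  0.0007  0.0002] -89.1 [-0.1 -0.  -0.  -0.7 -0.1  0.4] [ 65.  58.  82. 101.  99.]
   ends z in world (near,far bottom of plate): [[0.5089, 0.0971], [0.6003, 0.0906]]
after dx dz pitch yaw dy [-0.019   0.004   0.4292  0.0024  0.0014] -98.7 [ 0.1  0.  -0.  -0.3 -1.2  1.2] [ 92.  68. 122.  99. 127.]
   ends z in world (near,far bottom of plate): [[0.4864, 0.1088], [0.5697, 0.0704]]
```

Both cameras agree the cover has slipped in the grip: pitched 0.43 rad with the fingers only on the rib's far end, because the grasp was too shallow. I'll carry it back, tilt the tool to level it, set it down and regrasp deeper.

```bash
python3 -m creep '[{"xyz":[0,0,5],"angular":[0,0,0],"grip":-1},{"xyz":[0,0,11],"angular":[0,0,0],"grip":-1},{"xyz":[-1.6,-6,13],"angular":[0,-0.15,0],"grip":-1},{"xyz":[-3.2,-12,13],"angular":[0,-0.3,0],"grip":-1},{"xyz":[-4.8,-18,13],"angular":[0,-0.41,0],"grip":-1},{"xyz":[-6.4,-24,11],"angular":[0,-0.41,0],"grip":-1},{"xyz":[-8,-30,7],"angular":[0,-0.41,0],"grip":-1},{"xyz":[-8.3,-33,2],"angular":[0,-0.41,0],"grip":-1},{"xyz":[-8.3,-33,-3],"angular":[0,-0.41,0],"grip":-1},{"xyz":[-8.3,-33,-3.5],"angular":[0,-0.41,0],"grip":-1},{"xyz":[-8.3,-33,-3.5],"angular":[0,-0.41,0],"grip":-1}]'; python3 g.py
python3 - <<'E'
from fit2 import *
w=snap('wrist','wj');s=snap('scene','sj');g=w['color'].astype(int).mean(2)
im=60*np.log(cv2.GaussianBlur(w['color'].astype(np.float32),(0,0),.8)+4);gy=cv2.Sobel(im,cv2.CV_32F,0,1).sum(2);gx=cv2.Sobel(im,cv2.CV_32F,1,0).sum(2)
for c in(240,260,281,300,325): r=np.abs(gy[90:215,c]);print(c,[(90+i,int(r[i])) for i in range(1,124) if r[i]>120 and r[i]>=r[i-1] and r[i]>r[i+1]])
for k in(175,190,205): r=np.abs(gx[k,180:380]);print('row',k,[(180+i,int(r[i])) for i in range(1,199) if r[i]>120 and r[i]>=r[i-1] and r[i]>r[i+1]])
E
```

```text
t: 18.65
eef_pos: [0.4745, 0.0396, 0.0333]
orientation: [0.203, 0.044, 0.978, 0.009]
ft_force: [0.1, 0.2, -0.1]
opening: 0.145
grip_force: 108.6
18.65 [474.5  39.6  33.3] [ 0.1  0.2 -0.1] [-0.04  0.39 -0.05] [-0.3963  0.0363]
240 [(202, 442), (210, 430)]
260 []
281 []
300 []
325 []
row 175 [(204, 443)]
row 190 [(209, 403), (213, 398), (218, 352), (365, 329)]
row 205 [(213, 447), (233, 427), (247, 416), (349, 476)]
```

```bash
python3 -m creep '[{"xyz":[0,0,-1.2],"angular":[0,0,0],"grip":-1},{"xyz":[0,0,-1.6],"angular":[0,0,0],"grip":-1},{"xyz":[0,0,-1.6],"angular":[0,0,0],"grip":-1}]'>/dev/null; python3 g.py
python3 -m creep '[{"xyz":[0,0,-0.3],"angular":[0,0,0],"grip":-1},{"xyz":[0,0,-0.3],"angular":[0,0,0],"grip":-1}]'>/dev/null; python3 g.py
```

```text
19.12 [476.8  40.1  21.2] [-15.4   1.8  35.4] [0.09 0.53 0.09] [-0.4048  0.0366]
19.38 [476.6  40.6  19.2] [-25.8   3.1  55.8] [0.39 0.63 0.18] [-0.4059  0.0377]
```

```bash
python3 -m creep '[{"xyz":[0,0,0.8],"angular":[0,0,0],"grip":-1},{"xyz":[0,0,0.8],"angular":[0,0,0],"grip":0.1},{"xyz":[0,0,0.8],"angular":[0,0,0],"grip":0.1},{"xyz":[-1,0,5],"angular":[0,0,0],"grip":0.1},{"xyz":[-3,0,10],"angular":[0,0.2,0],"grip":0},{"xyz":[-5,0,14],"angular":[0,0.41,0],"grip":0},{"xyz":[-5,2,14],"angular":[0,0.41,0],"grip":0},{"xyz":[-5,4,14],"angular":[0,0.41,0],"grip":0},{"xyz":[-5,4,14],"angular":[0,0.41,0],"grip":0}]'
python3 -c "from h import *;snap('wrist','k1')"
python3 -m creep '[{"xyz":[0,-7,0],"angular":[0,0,0],"grip":0},{"xyz":[0,-7,0],"angular":[0,0,0],"grip":0},{"xyz":[0,-7,0],"angular":[0,0,0],"grip":0}]'
python3 - <<'E'
from h import *
snap('wrist','k2');snap('scene','sk')
# segment grey-bluish cover: low saturation, both lit (~180) and shadow
for n in('k1','k2'):
    c=load(n);hsv=cv2.cvtColor(c['color'],cv2.COLOR_RGB2HSV)
    m=((hsv[...,1]<45)&(hsv[...,2]>60)).astype(np.uint8)*255; m[280:]=0
    m=cv2.morphologyEx(m,cv2.MORPH_OPEN,np.ones((3,3)))
    N,l,st,ce=cv2.connectedComponentsWithStats(m)
    for i in range(1,N):
        if st[i,4]>800:
            k,_=cv2.findContours((l==i).astype(np.uint8),0,2); r=cv2.minAreaRect(k[0]); o=onz(c,r[0],.0093)
            B=np.array([onz(c,q,.0093) for q in cv2.boxPoints(r)]);print(n,ce[i].round(0),st[i],o.round(4),[round(float(np.linalg.norm(B[j]-B[j+1])),4) for j in(0,1)],[round(float(np.arctan2(*(B[j+1]-B[j])[[1,0]])),3) for j in(0,1)])
E
```

```text
t: 20.5
eef_pos: [0.4253, 0.0801, 0.1539]
orientation: [0.0, 0.044, 0.999, 0.0]
ft_force: [0.0, 0.8, -0.3]
opening: 0.5
grip_force: 0.0
t: 20.92
eef_pos: [0.4236, 0.0085, 0.1531]
orientation: [-0.001, 0.047, 0.999, 0.0]
ft_force: [-0.4, 0.6, -0.4]
opening: 0.498
grip_force: 0.0
k1 [257.  35.] [    0     0   560    97 33699] [0.2667 0.0905 0.0093] [0.4708, 0.0725] [1.563, 0.273]
k1 [247. 224.] [ 215  181   63   99 5122] [0.4526 0.0404 0.0093] [0.1092, 0.0619] [2.99, 1.483]
k1 [110. 235.] [  70  200   79   73 3609] [ 0.4469 -0.1041  0.0093] [0.0631, 0.0769] [1.856, 0.155]
k2 [255.  37.] [    0     0   560    99 34826] [0.2658 0.0194 0.0093] [0.4712, 0.0732] [1.565, 0.275]
k2 [317. 220.] [ 286  177   63  103 5261] [0.4548 0.0429 0.0093] [0.0607, 0.1135] [1.489, -0.02]
k2 [177. 233.] [ 138  196   77   74 3777] [ 0.447  -0.1039  0.0093] [0.0625, 0.0743] [1.805, 0.155]
```

```bash
cat > fit3.py <<'E'
from h import *
from scipy.ndimage import map_coordinates as mc
from scipy.optimize import differential_evolution as de
sg=lambda a,b,n=40:np.linspace(a,b,n)/1e3
E=[sg((-46,-31,12),(-46,31,12)),sg((-46,-31,12),(25,-31,12)),sg((-46,31,12),(25,31,12)),sg((-22,-8,30),(-22,8,30)),sg((-22,-8,30),(22,-8,30)),sg((-22,8,30),(22,8,30)),sg((46,-31,12),(46,31,12))]
def fit(names,b,w=(2,1,1,1,1,1,.5)):
    D=[]
    for n in names:
        c=load(n);im=60*np.log(cv2.GaussianBlur(c['color'].astype(np.float32),(0,0),.8)+4)
        D.append((c,cv2.Sobel(im,cv2.CV_32F,1,0).sum(2),cv2.Sobel(im,cv2.CV_32F,0,1).sum(2)))
    def ss(p):
        o=[];Rm=R.from_euler('zyx',[p[2],p[4],0]).as_matrix()
        for c,gx,gy in D:
            for l in E:
                u=proj(c,l@Rm.T+[p[0],p[1],p[3]]);t=np.gradient(u,axis=0);t/=np.linalg.norm(t,axis=1)[:,None]+1e-9
                g=lambda m:mc(m,u[:,::-1].T,order=1,mode='nearest');o.append(np.minimum(np.abs(-g(gx)*t[:,1]+g(gy)*t[:,0]),150).mean())
        return np.array(o).reshape(len(D),-1)
    r=de(lambda p:-(np.sqrt(ss(p))*w).sum(),b,seed=3,popsize=20,maxiter=120,tol=1e-6)
    print(names,'x y yaw z pitch',r.x.round(4),round(r.fun,1));print(ss(r.x).round(0).tolist())
if __name__=="__main__":
    fit(['wc1','wc2'],[(.43,.46),(.03,.05),(.0,.2),(-.008,.004),(-.02,.02)])
    fit(['k1','k2'],[(.43,.475),(.025,.055),(-.25,.1),(-.008,.02),(-.45,.45)])
    fit(['k1','k2'],[(.43,.475),(.025,.055),(-.25,.1),(-.008,.002),(-.02,.02)])
E
python3 fit3.py
```

```text
['wc1', 'wc2'] x y yaw z pitch [ 0.4463  0.0373  0.0914 -0.0038  0.0016] -156.3
[[145.0, 54.0, 150.0, 140.0, 39.0, 142.0, 30.0], [144.0, 50.0, 121.0, 147.0, 123.0, 124.0, 46.0]]
['k1', 'k2'] x y yaw z pitch [ 0.4472  0.0435 -0.0638 -0.0019 -0.005 ] -152.7
[[142.0, 90.0, 119.0, 133.0, 92.0, 103.0, 20.0], [79.0, 109.0, 74.0, 140.0, 142.0, 122.0, 48.0]]
['k1', 'k2'] x y yaw z pitch [ 0.4493  0.0412 -0.0895 -0.0055 -0.016 ] -151.7
[[146.0, 66.0, 150.0, 140.0, 95.0, 140.0, 22.0], [81.0, 70.0, 59.0, 143.0, 139.0, 116.0, 34.0]]
```

The cover lies flat again at about (0.448, 0.0425), yaw ≈ -0.075. I'm regrasping, with the tips close to the plate.

```bash
python3 -m creep '[{"xyz":[2.45,3.4,-3],"angular":[0,0,0.015],"grip":0},{"xyz":[2.45,3.4,-8],"angular":[0,0,0.015],"grip":0},{"xyz":[2.45,3.4,-12],"angular":[0,0,0.015],"grip":0},{"xyz":[2.45,3.4,-14.0],"angular":[0,0,0.015],"grip":0},{"xyz":[2.45,3.4,-14.0],"angular":[0,0,0.015],"grip":0},{"xyz":[2.45,3.4,-14.0],"angular":[0,0,0.015],"grip":-0.4},{"xyz":[2.45,3.4,-14.0],"angular":[0,0,0.015],"grip":-0.4}]' 60; python3 g.py
```

```text
t: 21.9
eef_pos: [0.4497, 0.0434, 0.0148]
orientation: [0.001, 0.038, 0.999, -0.0]
ft_force: [0.4, 0.3, -0.0]
opening: 0.3
grip_force: 0.0
21.9 [449.7  43.4  14.8] [ 0.4  0.3 -0. ] [-0.03  0.04  0.04] [-0.0018  0.    ]
```

```bash
python3 -m creep '[{"xyz":[-0.1,0,-0.45],"angular":[0,0,0],"grip":-0.4},{"xyz":[-0.1,0,-0.45],"angular":[0,0,0],"grip":-0.4}]'>/dev/null; python3 g.py
python3 -m creep '[{"xyz":[0,0,0],"angular":[0,0,0],"grip":-1},{"xyz":[0,0,0],"angular":[0,0,0],"grip":-1},{"xyz":[0,0,0],"angular":[0,0,0],"grip":-1}]' 60; python3 g.py
```

```text
22.15 [449.5  43.2  11.7] [-3.5  0.7 24. ] [ 0.08  0.92 -0.03] [-0.0039  0.0003]
t: 22.52
eef_pos: [0.4505, 0.0427, 0.0123]
orientation: [0.003, 0.038, 0.999, -0.001]
ft_force: [-5.2, -1.1, 29.0]
opening: 0.17
grip_force: 67.5
22.52 [450.5  42.7  12.3] [-5.2 -1.1 29. ] [-0.21  0.95  0.12] [-0.0058 -0.0009]
```

```bash
python3 -m creep '[{"xyz":[0,0,0.25],"angular":[0,0,0],"grip":-0.55},{"xyz":[0,0,0.25],"angular":[0,0,0],"grip":-0.55},{"xyz":[0,0,0.25],"angular":[0,0,0],"grip":-1},{"xyz":[0,0,0.25],"angular":[0,0,0],"grip":-1},{"xyz":[0,0,0.25],"angular":[0,0,0],"grip":-1}]' 110; python3 g.py
python3 -m creep '[{"xyz":[0,0,5],"angular":[0,0,0],"grip":-1},{"xyz":[0,0,11],"angular":[0,0,0],"grip":-1},{"xyz":[1.7,5.5,14],"angular":[0,0,0],"grip":-1},{"xyz":[3.5,11,14],"angular":[0,0,0],"grip":-1},{"xyz":[5.3,16.5,14],"angular":[0,0,-0.016],"grip":-1},{"xyz":[7.1,22,14],"angular":[0,0,-0.016],"grip":-1},{"xyz":[8.9,27.5,14],"angular":[0,0,-0.016],"grip":-1},{"xyz":[10.8,32.6,12],"angular":[0,0,-0.016],"grip":-1},{"xyz":[10.8,32.6,9],"angular":[0,0,-0.016],"grip":-1},{"xyz":[10.8,32.6,9],"angular":[0,0,-0.016],"grip":-1},{"xyz":[10.8,32.6,9],"angular":[0,0,-0.016],"grip":-1}]'
python3 - <<'E'
from fit2 import *
w=snap('wrist','wm');s=snap('scene','sm')
im=60*np.log(cv2.GaussianBlur(w['color'].astype(np.float32),(0,0),.8)+4);gy=cv2.Sobel(im,cv2.CV_32F,0,1).sum(2);gx=cv2.Sobel(im,cv2.CV_32F,1,0).sum(2)
for c in(235,250,270,300,325): r=np.abs(gy[110:205,c]);print(c,[(110+i,int(r[i])) for i in range(1,94) if r[i]>80 and r[i]>=r[i-1] and r[i]>r[i+1]])
for k in(185,195,205): r=np.abs(gx[k,200:360]);print('row',k,[(200+i,int(r[i])) for i in range(1,159) if r[i]>100 and r[i]>=r[i-1] and r[i]>r[i+1]])
E
python3 g.py
```

```text
t: 23.15
eef_pos: [0.4484, 0.0431, 0.0126]
orientation: [0.001, 0.038, 0.999, -0.0]
ft_force: [-2.4, -0.4, 13.7]
opening: 0.162
grip_force: 108.4
23.15 [448.4  43.1  12.6] [-2.4 -0.4 13.7] [0.02 0.52 0.01] [-0.001  -0.0002]
t: 24.52
eef_pos: [0.5558, 0.3687, 0.1021]
orientation: [-0.0, 0.046, 0.999, -0.0]
ft_force: [-0.2, 0.6, -0.2]
opening: 0.158
grip_force: 108.7
235 [(123, 82), (125, 221), (177, 303), (180, 238)]
250 [(122, 295), (125, 415), (156, 286), (164, 201), (170, 137), (175, 140), (179, 318), (198, 195), (200, 105), (203, 373)]
270 [(122, 295), (125, 394), (137, 238), (157, 226), (167, 87), (173, 102), (176, 134)]
300 [(112, 103), (120, 349), (158, 142), (170, 178), (175, 279)]
325 [(125, 116), (171, 228)]
row 185 [(219, 110), (222, 147), (258, 161), (261, 314)]
row 195 [(222, 144), (255, 488), (351, 316)]
row 205 [(223, 130), (244, 416), (341, 427)]
24.62 [556.7 369.  103.4] [ 0.7 -0.5 -0.4] [0.01 0.01 0.01] [-0.0017  0.0011]
```

```bash
python3 - <<'E'
import fit3; from fit3 import *
fit3.E=[sg((-46,-31,12),(-46,31,12)),sg((-46,-31,12),(-12,-31,12)),sg((-46,31,12),(-12,31,12)),sg((-22,-8,30),(-22,8,30)),sg((-46,-31,8),(-46,31,8)),sg((46,-31,12),(46,31,12)),sg((-46,31,8),(46,31,8))]
for n in('wh','wm'):
    p=load(n)['st']['eef_pos'];print(np.round(p,4))
    for k in([n],[n,'s'+n[1]]): fit(k,[(p[0]-.008,p[0]+.006),(p[1]-.003,p[1]+.003),(-.15,-.03),(p[2]-.025,p[2]-.008),(-.12,.12)],(2,1,1,.6,.4,.3,.4))
E
```

```text
[0.556  0.3697 0.1057]
['wh'] x y yaw z pitch [ 0.5561  0.3707 -0.0821  0.088  -0.0147] -52.3
[[67.0, 124.0, 112.0, 54.0, 76.0, 69.0, 89.0]]
['wh', 'sh'] x y yaw z pitch [ 0.5543  0.3702 -0.0862  0.0901  0.0175] -101.8
[[84.0, 101.0, 109.0, 52.0, 52.0, 68.0, 85.0], [95.0, 144.0, 27.0, 33.0, 101.0, 68.0, 54.0]]
[0.5558 0.3687 0.1021]
['wm'] x y yaw z pitch [ 0.5532  0.3695 -0.077   0.0895  0.0159] -55.5
[[114.0, 101.0, 105.0, 40.0, 92.0, 68.0, 87.0]]
['wm', 'sm'] x y yaw z pitch [ 0.5526  0.3694 -0.0821  0.0878  0.0561] -106.0
[[115.0, 100.0, 105.0, 52.0, 70.0, 28.0, 92.0], [109.0, 136.0, 38.0, 11.0, 105.0, 96.0, 79.0]]
```

```bash
python3 -m creep '[{"xyz":[0.2,0,-2],"angular":[0,0,0],"grip":-1},{"xyz":[0.2,0,-3.6],"angular":[0,0,0],"grip":-1},{"xyz":[0.2,0,-3.6],"angular":[0,0,0],"grip":-1}]'>/dev/null; python3 g.py
python3 -m creep '[{"xyz":[0,0,-0.2],"angular":[0,0,0],"grip":-1},{"xyz":[0,0,-0.4],"angular":[0,0,0],"grip":-1},{"xyz":[0,0,-0.4],"angular":[0,0,0],"grip":-1}]'>/dev/null; python3 g.py
python3 -m creep '[{"xyz":[0,0,-0.2],"angular":[0,0,0],"grip":-1},{"xyz":[0,0,-0.2],"angular":[0,0,0],"grip":-1}]'>/dev/null; python3 g.py
```

```text
25.0 [557.  368.4  63.8] [ 0.4 -0.7 -0.5] [-0.09 -0.17  0.  ] [ 0.0021 -0.0018]
25.38 [558.4 369.3  62.8] [-0.8 -1.4  5.1] [-0.35  0.11 -0.05] [-0.0012  0.0004]
25.62 [558.8 369.9  61.1] [-1.1 -0.6  5.4] [-0.16 -0.08 -0.03] [-0.002   0.0016]
```

Lip is inside (TCP 61.1 mm, only 5 N). Continuing.

```bash
python3 -m creep '[{"xyz":[-0.04,0,-0.2],"angular":[0,0,0],"grip":-1},{"xyz":[-0.04,0,-0.2],"angular":[0,0,0],"grip":-1}]'>/dev/null; python3 g.py
python3 -m creep '[{"xyz":[0,0,-0.2],"angular":[0,0,0],"grip":-1},{"xyz":[0,0,-0.2],"angular":[0,0,0],"grip":-1}]'>/dev/null; python3 g.py
```

```text
25.88 [557.8 370.   58.1] [-0.   2.5  2.2] [0.28 0.01 0.01] [-0.0007  0.0015]
26.12 [557.5 368.9  55.4] [-0.7  1.4  2.8] [ 0.05 -0.06 -0.19] [-0.0001 -0.0009]
```

```bash
python3 -m creep '[{"xyz":[0,0,-0.15],"angular":[0,0,0],"grip":-1},{"xyz":[0,0,-0.15],"angular":[0,0,0],"grip":-1}]'>/dev/null; python3 g.py
python3 -m creep '[{"xyz":[0,0,-0.15],"angular":[0,0,0],"grip":-1},{"xyz":[0,0,-0.15],"angular":[0,0,0],"grip":-1}]'>/dev/null; python3 g.py
```

```text
26.38 [556.3 369.4  54.6] [-2.5  0.7  7.6] [-0.03  0.97  0.07] [0.0022 0.0003]
26.62 [556.4 369.4  54.4] [-6.2 -0.6 14.5] [-0.31  1.59  0.11] [0.0017 0.0004]
```

```bash
python3 - <<'E'
import fit3; from fit3 import *
snap('wrist','wn');snap('scene','sn')
fit3.E=[sg((-46,-31,12),(-46,31,12)),sg((-46,-31,12),(-12,-31,12)),sg((-46,31,12),(-12,31,12)),sg((-22,-8,30),(-22,8,30)),sg((-46,-31,8),(-46,31,8)),sg((46,-31,12),(46,31,12)),sg((-46,31,12),(46,31,12))]
p=load('wn')['st']['eef_pos'];b=[(.545,.566),(.365,.374),(-.15,-.03),(.03,.055),(-.2,.2)]
for k in(['wn'],['sn'],['wn','sn']): fit(k,b,(2,1,1,.6,.4,.5,.6))
E
python3 g.py
```

```text
['wn'] x y yaw z pitch [ 0.5593  0.3708 -0.0765  0.0455 -0.1099] -56.2
[[93.0, 147.0, 74.0, 42.0, 94.0, 61.0, 56.0]]
['sn'] x y yaw z pitch [ 0.5521  0.365  -0.0909  0.0351 -0.0537] -52.5
[[71.0, 127.0, 28.0, 80.0, 58.0, 115.0, 78.0]]
['wn', 'sn'] x y yaw z pitch [ 0.5498  0.3719 -0.0596  0.0417 -0.1053] -100.9
[[69.0, 105.0, 101.0, 3.0, 69.0, 61.0, 70.0], [67.0, 138.0, 27.0, 83.0, 59.0, 53.0, 77.0]]
26.73 [556.4 369.4  54.4] [-5.7 -0.4 14.4] [-0.33  1.62  0.1 ] [0.0017 0.0005]
```

Fits suggest the far end is still slightly up (pitch −0.05 to −0.1). I'll tilt the tool to push the far end down.

```bash
python3 -m creep '[{"xyz":[0.05,0,0],"angular":[0,0.04,0],"grip":-1},{"xyz":[0.05,0,0],"angular":[0,0.04,0],"grip":-1}]'>/dev/null; python3 g.py
python3 -m creep '[{"xyz":[0.05,0,0],"angular":[0,0.05,0],"grip":-1},{"xyz":[0.05,0,0],"angular":[0,0.05,0],"grip":-1}]'>/dev/null; python3 g.py
```

```text
26.98 [556.4 369.6  54.5] [-10.5  -1.5  16.9] [-0.29  1.54  0.04] [ 0.0434 -0.0031]
27.23 [556.7 369.8  55.9] [-12.4  -2.9  23.6] [-0.47  2.16  0.03] [ 0.0932 -0.0071]
```

```bash
python3 -m creep '[{"xyz":[-0.25,0,0.1],"angular":[0,-0.03,0],"grip":-1},{"xyz":[-0.25,0,0.1],"angular":[0,-0.03,0],"grip":-1}]'>/dev/null; python3 g.py
python3 -m creep '[{"xyz":[-0.1,0,-0.1],"angular":[0,0,0],"grip":-1},{"xyz":[-0.1,0,-0.1],"angular":[0,0,0],"grip":-1}]'>/dev/null; python3 g.py
```

```text
27.48 [556.5 369.9  55.6] [-2.5  0.1  9. ] [0.   0.1  0.01] [ 0.0572 -0.004 ]
27.73 [556.4 370.   55.2] [-2.5 -0.5 13.6] [-0.14 -0.02  0.  ] [ 0.0563 -0.0037]
```

```bash
python3 -m creep '[{"xyz":[-0.05,0,-0.2],"angular":[0,0.0,0],"grip":-1},{"xyz":[-0.05,0,-0.2],"angular":[0,0.0,0],"grip":-1}]'>/dev/null; python3 g.py
python3 - <<'E'
from h import *
snap('wrist','wo');snap('scene','so')
c=load('so')
W=lambda P:np.array([[.5565+x*np.cos(-.092)-y*np.sin(-.092),.369+x*np.sin(-.092)+y*np.cos(-.092),z] for x,y,z in P])
# vertical profiles in scene image along +y plate edge: for several x, scan z at y=+31 and report gradient peaks in mm
for n in('sh','so','s0'):
    c=load(n);im=60*np.log(cv2.GaussianBlur(c['color'].astype(np.float32),(0,0),.5)+4).mean(2)
    for x in(-42,-34,-26,26,34,42):
        z=np.arange(30,75,1.);u=proj(c,W([(x/1e3,.031,k/1e3) for k in z])).astype(np.float32)
        v=cv2.remap(im,u[:,:1],u[:,1:],cv2.INTER_LINEAR).ravel(); print(n,x,v[::3].astype(int).tolist())
E
```

```text
27.98 [556.3 370.   54.5] [-4.5 -1.9 19.6] [-0.45  0.27  0.01] [ 0.0552 -0.0035]
sh -42 [241, 241, 242, 241, 240, 234, 220, 216, 241, 261, 268, 257, 246, 242, 241]
sh -34 [240, 241, 241, 241, 240, 235, 223, 219, 238, 257, 266, 259, 249, 243, 242]
sh -26 [236, 239, 240, 240, 239, 235, 217, 214, 238, 261, 272, 264, 252, 246, 243]
sh 26 [231, 238, 240, 241, 240, 234, 218, 206, 216, 221, 239, 259, 270, 272, 274]
sh 34 [255, 254, 252, 250, 246, 243, 235, 239, 254, 274, 286, 291, 291, 291, 291]
sh 42 [304, 299, 291, 284, 283, 282, 283, 288, 292, 293, 292, 291, 290, 290, 291]
so -42 [238, 237, 237, 237, 235, 233, 230, 234, 234, 233, 233, 233, 232, 231, 233]
so -34 [236, 236, 236, 237, 236, 235, 235, 235, 233, 232, 232, 232, 232, 234, 240]
so -26 [232, 235, 235, 236, 236, 235, 232, 234, 233, 232, 231, 232, 236, 247, 251]
so 26 [247, 250, 243, 238, 238, 242, 254, 277, 285, 285, 287, 287, 280, 273, 271]
so 34 [252, 251, 249, 246, 244, 248, 261, 279, 287, 289, 290, 289, 288, 288, 287]
so 42 [300, 296, 287, 280, 279, 276, 277, 286, 290, 290, 288, 287, 287, 287, 287]
s0 -42 [241, 241, 241, 241, 240, 237, 235, 251, 291, 315, 318, 298, 267, 247, 241]
s0 -34 [242, 246, 248, 246, 243, 240, 233, 252, 288, 311, 318, 300, 269, 248, 242]
s0 -26 [258, 270, 271, 257, 244, 236, 224, 248, 287, 312, 315, 297, 268, 250, 243]
s0 26 [250, 253, 247, 242, 240, 235, 223, 216, 221, 223, 239, 259, 269, 272, 273]
s0 34 [256, 254, 252, 249, 246, 244, 236, 239, 254, 273, 286, 290, 291, 291, 291]
s0 42 [304, 299, 290, 284, 283, 282, 283, 288, 291, 292, 292, 291, 290, 290, 290]
```

```bash
python3 - <<'E'
from fit2 import *
for n in('wm','wo'):
    w=load(n);im=60*np.log(cv2.GaussianBlur(w['color'].astype(np.float32),(0,0),.7)+4);gy=cv2.Sobel(im,cv2.CV_32F,0,1).sum(2);gx=cv2.Sobel(im,cv2.CV_32F,1,0).sum(2)
    print(n,np.round(w['st']['eef_pos'],4),'pred near corners level',proj(w,tw(w['st'],[-.002,-.0125,0,0,0],[(-46,-31,12),(-46,31,12),(-20,-31,12),(-20,31,12)])).round(1).tolist())
    W=lambda P:np.array([[.5565+x*np.cos(-.092)-y*np.sin(-.092),.369+x*np.sin(-.092)+y*np.cos(-.092),z-.003] for x,y,z in P])
    print(' box: seated plate top near corners, +(-20)',proj(w,W([(-.046,-.031,.053),(-.046,.031,.053),(-.02,-.031,.053),(-.02,.031,.053)])).round(1).tolist(),'clip top/tip',proj(w,W([(-.05,-.011,.067),(-.05,.011,.067),(-.0435,-.011,.0556),(-.0435,.011,.0556)])).round(1).tolist())
    for c in(232,240,248,256,264,281,300,310,318,326,334): r=np.abs(gy[110:215,c]);print(c,[(110+i,int(gy[110+i,c])) for i in range(1,104) if r[i]>70 and r[i]>=r[i-1] and r[i]>r[i+1]])
    for k in(180,185,190,195,200,205,210): r=np.abs(gx[k,200:360]);print('row',k,[(200+i,int(gx[k,200+i])) for i in range(1,159) if r[i]>70 and r[i]>=r[i-1] and r[i]>r[i+1]])
E
```

```text
wm [0.5558 0.3687 0.1021] pred near corners level [[218.7, 176.8], [343.8, 176.9], [221.7, 226.5], [340.8, 226.6]]
 box: seated plate top near corners, +(-20) [[235.6, 168.8], [328.2, 168.9], [237.2, 206.4], [326.5, 206.5]] clip top/tip [[264.1, 165.3], [299.7, 165.3], [265.3, 173.1], [298.5, 173.1]]
232 [(125, 158), (177, -274), (180, 257)]
240 [(123, -272), (125, 409), (157, -227), (166, 110), (170, -415), (175, -78), (178, 392), (207, -500)]
248 [(122, -347), (125, 450), (154, -238), (164, -203), (170, -134), (179, 340), (198, -143), (200, 193), (203, -510)]
256 [(123, -230), (125, 374), (155, -327), (164, -206), (170, -154), (175, 166), (179, 324), (190, -460), (197, -73)]
264 [(122, -353), (125, 432), (136, -316), (158, -145), (170, -110), (175, 184)]
281 [(123, -264), (125, 386), (136, -368), (157, -229), (167, -99), (173, -129), (175, 168)]
300 [(112, 105), (120, -388), (125, 74), (158, -156), (170, -198), (175, 307)]
310 [(125, 136), (164, -286), (170, -237), (175, 327)]
318 [(125, 123), (164, -272), (170, -228), (175, 202), (178, 100)]
326 [(125, 126), (171, -112), (177, -11
[... 1284 characters left out ...]
0 [(126, -276), (170, -127), (177, -77)]
310 [(127, 134), (168, -112), (175, -113), (181, -106), (184, 157)]
318 [(127, 151), (175, -300), (181, -111), (183, 168)]
326 [(127, 131), (175, -237), (181, -101), (184, 177)]
334 [(127, 141), (181, -269), (184, 111)]
row 180 [(220, 191), (227, -241), (256, 259), (276, -240), (332, 192), (341, -251)]
row 185 [(220, 169), (222, -120), (266, -254), (274, -72)]
row 190 [(220, -181), (223, 279), (266, -469)]
row 195 [(220, -291), (223, 372), (263, -470)]
row 200 [(220, -274), (223, 322), (260, -505)]
row 205 [(220, -237), (223, 284), (256, -158), (260, -325)]
row 210 [(222, -254), (224, 322), (242, -112), (245, 86), (257, -481), (343, -414), (350, 450)]
```

Wrist edges: the near end is seated under its clip (plate edge row 184, hook at 186, clip upright), but the cover sits ~2 mm too far +x, so the far end is blocked. I'll unload, shift −x and press again.

```bash
python3 -m creep '[{"xyz":[-0.1,-0.05,0.25],"angular":[0,0,0],"grip":-1},{"xyz":[-0.25,-0.08,0.25],"angular":[0,0,0],"grip":-1},{"xyz":[-0.25,-0.08,0.25],"angular":[0,0,0],"grip":-1}]'>/dev/null; python3 g.py
python3 -m creep '[{"xyz":[0,0,-0.2],"angular":[0,0,0],"grip":-1},{"xyz":[0,0,-0.2],"angular":[0,0,0],"grip":-1}]'>/dev/null; python3 g.py
python3 -m creep '[{"xyz":[0,0,-0.15],"angular":[0,0,0],"grip":-1},{"xyz":[0,0,-0.15],"angular":[0,0,0],"grip":-1}]'>/dev/null; python3 g.py
```

```text
28.45 [555.6 369.5  55.7] [2.8 1.3 7.8] [ 0.15 -1.06  0.01] [ 0.0524 -0.0024]
28.7 [555.5 369.6  54.7] [ 0.8 -0.4 13.3] [-0.15 -0.64  0.02] [ 0.0524 -0.0023]
28.95 [555.5 369.6  54.3] [-2.4 -0.5 21.1] [-0.42 -0.22 -0.01] [ 0.052  -0.0022]
```

```bash
python3 - <<'E'
from h import *
from scipy.ndimage import map_coordinates as mc
snap('scene','sp');snap('wrist','wp')
W=lambda P:np.array([[.5555+x*np.cos(-.092)-y*np.sin(-.092),.369+x*np.sin(-.092)+y*np.cos(-.092),z] for x,y,z in P])
def G(n):
    c=load(n);im=60*np.log(cv2.GaussianBlur(c['color'].astype(np.float32),(0,0),.6)+4)
    return c,cv2.Sobel(im,cv2.CV_32F,1,0).sum(2),cv2.Sobel(im,cv2.CV_32F,0,1).sum(2)
def sc(D,a,b,n=40):
    c,gx,gy=D;u=proj(c,W(np.linspace(a,b,n)));t=np.gradient(u,axis=0);t/=np.linalg.norm(t,axis=1)[:,None]
    g=lambda m:mc(m,u[:,::-1].T,order=1);v=-g(gx)*t[:,1]+g(gy)*t[:,0];return abs(v.mean())
for n in('sp',):
    D=G(n)
    # +y top edge split in near and far halves: score vs height, also far (+x) edge and -y far
    H=np.arange(40,66,1)
    for tag,f in (('+y near half',lambda h:sc(D,(-.046,.031,h),(-.012,.031,h))),('+y far half',lambda h:sc(D,(.012,.031,h),(.046,.031,h))),('far edge',lambda h:sc(D,(.046,-.031,h),(.046,.031,h))),('near edge',lambda h:sc(D,(-.046,-.031,h),(-.046,.031,h))),('-y far',lambda h:sc(D,(.015,-.031,h),(.046,-.031,h)))):
        print(tag,[(int(h),int(f(h/1e3))) for h in H if 1][::1])
D=G('s0');print('rim near/far half s0',[(int(h),int(sc(D,(-.044,.03,h/1e3),(-.012,.03,h/1e3))),int(sc(D,(.012,.03,h/1e3),(.044,.03,h/1e3)))) for h in range(42,58)])
E
python3 g.py
```

```text
+y near half [(40, 9), (41, 21), (42, 32), (43, 41), (44, 45), (45, 44), (46, 38), (47, 28), (48, 18), (49, 9), (50, 4), (51, 4), (52, 6), (53, 10), (54, 15), (55, 17), (56, 16), (57, 13), (58, 9), (59, 3), (60, 3), (61, 13), (62, 25), (63, 37), (64, 49), (65, 59)]
+y far half [(40, 153), (41, 114), (42, 67), (43, 12), (44, 49), (45, 116), (46, 183), (47, 243), (48, 290), (49, 318), (50, 321), (51, 303), (52, 269), (53, 223), (54, 171), (55, 123), (56, 81), (57, 48), (58, 21), (59, 0), (60, 18), (61, 34), (62, 49), (63, 64), (64, 79), (65, 94)]
far edge [(40, 99), (41, 88), (42, 69), (43, 45), (44, 17), (45, 10), (46, 36), (47, 55), (48, 65), (49, 66), (50, 60), (51, 50), (52, 38), (53, 27), (54, 21), (55, 18), (56, 19), (57, 22), (58, 26), (59, 29), (60, 30), (61, 27), (62, 20), (63, 11), (64, 0), (65, 9)]
near edge [(40, 73), (41, 77), (42, 76), (43, 69), (44, 53), (45, 30), (46, 1), (47, 29), (48, 58), (49, 81), (50, 95), (51, 102), (52, 102), (53, 96), (54, 88), (55, 80), (56, 74), (57, 70), (58, 66), (59, 64), (60, 60), (61, 55), (62, 46), (63, 34), (64, 20), (65, 4)]
-y far [(40, 21), (41, 16), (42, 10), (43, 2), (44, 9), (45, 24), (46, 41), (47, 60), (48, 78), (49, 96), (50, 115), (51, 132), (52, 149), (53, 166), (54, 181), (55, 192), (56, 199), (57, 199), (58, 191), (59, 176), (60, 153), (61, 123), (62, 87), (63, 49), (64, 9), (65, 28)]
rim near/far half s0 [(42, 139, 233), (43, 110, 237), (44, 60, 238), (45, 21, 230), (46, 137, 207), (47, 277, 169), (48, 430, 120), (49, 578, 64), (50, 698, 8), (51, 770, 41), (52, 783, 79), (53, 738, 102), (54, 640, 113), (55, 500, 114), (56, 334, 107), (57, 157, 97)]
29.05 [555.5 369.6  54.3] [-2.3 -0.8 21.1] [-0.36 -0.24 -0.02] [ 0.052  -0.0022]
```

Scene-edge heights put the far half of the plate at ~50 mm and the near edge at ~51 mm, i.e. both ends are down and the seal is squeezed. I'll reduce tool tilt to centre the push, then recheck.

```bash
python3 -m creep '[{"xyz":[0.05,0,0],"angular":[0,-0.02,0],"grip":-1},{"xyz":[0.1,0,0],"angular":[0,-0.035,0],"grip":-1},{"xyz":[0.1,0,0],"angular":[0,-0.035,0],"grip":-1}]'>/dev/null; python3 g.py
python3 - <<'E'
from h import *
from scipy.ndimage import map_coordinates as mc
snap('scene','sq');w=snap('wrist','wq')
W=lambda P,x0=.5565:np.array([[x0+x*np.cos(-.092)-y*np.sin(-.092),.369+x*np.sin(-.092)+y*np.cos(-.092),z] for x,y,z in P])
c=load('sq')
# +y side line height (signed gradient) in 6 sections along x, scene
for n in('sh','sq','s0'):
    c=load(n);im=60*np.log(cv2.GaussianBlur(c['color'].astype(np.float32),(0,0),.6)+4);gx,gy=cv2.Sobel(im,cv2.CV_32F,1,0).sum(2),cv2.Sobel(im,cv2.CV_32F,0,1).sum(2)
    for a in(-44,-30,12,22,32):
        o=[]
        for h in range(40,68):
            u=proj(c,W(np.linspace((a/1e3,.031,h/1e3),((a+10)/1e3,.031,h/1e3),15)));t=np.gradient(u,axis=0);t/=np.linalg.norm(t,axis=1)[:,None]
            g=lambda m:mc(m,u[:,::-1].T,order=1);o.append((-g(gx)*t[:,1]+g(gy)*t[:,0]).mean())
        o=np.array(o);k=[(40+i,int(o[i])) for i in range(1,27) if abs(o[i])>60 and abs(o[i])>=abs(o[i-1]) and abs(o[i])>abs(o[i+1])];print(n,a,k)
# clip silhouettes in wrist: hook tip rows
print('clip/plate pred',proj(w,W([(-.05,0,.064),(-.0435,0,.0526),(-.046,.02,.05)])).round(1).tolist())
im=60*np.log(cv2.GaussianBlur(w['color'].astype(np.float32),(0,0),.7)+4);gy=cv2.Sobel(im,cv2.CV_32F,0,1).sum(2)
for q in(240,264,272,290,318,326): r=np.abs(gy[150:200,q]);print(q,[(150+i,int(gy[150+i,q])) for i in range(1,49) if r[i]>60 and r[i]>=r[i-1] and r[i]>r[i+1]])
E
```

```text
29.43 [555.6 369.6  54.3] [-2.6 -1.8 21.8] [-0.47  0.54  0.03] [0.0184 0.0009]
sh -44 [(45, -217), (54, 469), (64, -238)]
sh -30 [(46, -239), (55, 511), (64, -217)]
sh 12 [(46, -265), (55, 205)]
sh 22 [(46, -305), (59, 195)]
sh 32 [(44, -268), (56, 102)]
sq -44 []
sq -30 []
sq 12 [(50, 429)]
sq 22 [(50, 422)]
sq 32 [(51, 205)]
s0 -44 [(42, -82), (53, 755), (65, -682)]
s0 -30 [(53, 823), (65, -632)]
s0 12 [(54, 133), (65, -64)]
s0 22 [(46, -238), (60, 171)]
s0 32 [(44, -247), (56, 100)]
clip/plate pred [[280.3, 177.4], [280.3, 187.0], [319.3, 181.4]]
240 [(164, -171), (167, -139), (174, -177), (184, 326)]
264 [(161, -307), (166, -197), (177, 308), (180, -447), (188, 66)]
272 [(154, -244), (166, -188), (180, -74), (188, 69)]
290 [(166, -153), (174, 62), (179, -83), (187, 76)]
318 [(174, -289)]
326 [(174, -285)]
```

All evidence is consistent:
- The plate underside is level at about 48–50 mm along its length.
- The near hook is upright over the plate edge.
- The push is 22 N, centred under the tool, against a hard stop (seal fully squeezed).

I'm handing in.

```bash
python3 -c "from h import *;print(sign_off());s=get_state();print(s['t'],s['ft_force'],s['eef_pos'])"
```

```text
the job is handed in; nothing more can be done
None
the job is handed in; nothing more can be done
```

I handed the job in at about 29.5 s with the long cover held pressed at about 22 N; camera edges and the force say it is snapped on with the seal squeezed, but the far clip was never seen directly and no verdict came back.

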